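# Right the toppled bookend and close up the block row

## Robot

A 6-joint arm with a two-finger parallel gripper is mounted at the origin on the work surface. World frame = base frame: x ahead of the robot, y to its left, z up, the work surface at z = 0. Lengths are in m, angles in degrees, forces in N, time in s.
With the tool pointing down it reaches from about 0.3 to 0.75 m from the base axis. Payload 8.5 kg.
Tool frame: the origin (TCP) lies midway between the tips of the shut fingers; the grasp point (between the pads) lies 19 mm behind it; y points along the fingers, x is the direction in which the jaws open and shut, and the axes are right-handed (so a half turn about y gives the same grasp; the last joint's range is limited). The gripper opens to 85 mm and grips with 20 to 120 N. Pads are 22 mm wide; open, the fingers measure 114 mm over their backs; the gripper's body (76 mm by 85 mm) begins 54 mm behind the grasp point. The pads swing forward as they close: fully open they stand 13 mm farther back than shut.
Start: joints at [-80.518, 21.807, 74.336, -0, 83.858, -12.336], TCP at [0.204, -0.511, 0.231] pointing down, gripper open.
Joint ranges: [-178.18, 178.18], [-50.72, 133.34], [12.68, 142.11], [-81.47, 261.47], [9.98, 163.14], [-165.26, 165.26]. Speed limits (degrees/s): [136.94, 136.94, 180, 180, 180, 180].

## Interface

Orientations are given as a 3x3 rotation matrix whose columns are the frame's x, y, z axes.
In Python, from rig import env gives the robot as it stands.
- The arm moves only by the tool carry_out, never from a script. Its argument "plan" is a list of rows, each a list of 3 entries, a list of its own where there are three numbers: the shift along the tool's x, y, z in m, then the turn, a rotation vector about the tool's x, y, z in degrees, then the finger opening in m, from 0 to 0.0854. In form: [[[dx, dy, dz], [ax, ay, az], jaw], ...]. A call has 1 to 8 rows; each row shifts and turns the commanded pose from where the row before left it, along the tool's axes as they then stand; what a row does not reach is not made up. A row lasts 1/8 s, in which the tool goes at most 62.5 mm and 10.7 degrees, less where a joint would pass 70% of its speed; a pose out of reach is approached as far as the arm can. A call is refused whole if a number of a shift passes 0.0625 or a number of a turn 10.7, either way. A call with a gripper value outside its range is refused whole. The fingers move at their own pace and stop on an object; "force" is the grip in N (left out, the last holds). Time passes only in rows, so rows that do not move let the fingers close. It gives the time, the measured TCP pose, the force and the opening at its end, in the units of the state.
- env.observe(): the state, without advancing time (a new reading comes with each control period).
- env.get_image(name): name is "scene" or "top" or "wrist"; returns a dict with "image" (420x560x3 uint8, red, green, blue), "vfov" (degrees; the focal length in pixels is half the picture's height over the tangent of half this angle, whatever the lens; pixels are square), "cx", "cy" (the principal point, pixels), "rvec" (rotation vector, rad) and "tvec" (3), from world to camera coordinates, as OpenCV has them; the wrist camera has in their place "tool_from_camera" (4x4, takes a point from camera to tool coordinates, whose origin is the TCP and whose axes are the tool frame's). Camera axes: x right, y down, z forward; pixel columns grow to the right and rows downward; lengths in m; the calibration is good to about 2 mm. A picture is of the moment at which its call begins: read the wrist's pose just before it. There is no depth.
- env.close_job(): hands the job in, once; it reports no verdict.
Trained networks look in a picture, given as the dict that the camera call returned (one of the last four; its "shot" number tells which), for a name from the list of things; names that differ only in an ending like _2 or _b are one class to them, and where a whole thing is asked for, a point or a joint stands for the part that bears it (a point fixed in the world has none). Each returns a list of dicts, best first, with "conf" (0 to 1); they miss things now and then, are a little off and sometimes report something else, mostly with a low value. They report only what shows in the picture. A call takes as long as a camera call. They do not tell look-alikes from the thing itself.
- env.outline_of(target, picture): "mask" (420x560 bool, what is visible of it) and "pixel" ([row, column] in pixels, amid what is visible of it).
The state is a dict: "time_s": time; "q": joint angles; "qvel": joint speeds; "joint_efforts": joint torques, N m; "position": TCP position; "tool_rot": TCP orientation; "ft_force": force on the tool from outside, world axes, zero at the start; "wrist_torque": the same for the moment, N m; "grip_width": finger opening in m.
Only numpy, scipy, OpenCV 4.12 (cv2) and the standard library are available. Lean on these libraries where they do the work, as an engineer would, in place of code of your own. Each camera call takes 0.05 s, during which the arm holds its last target.

## Task

The walnut bookend that keeps the stock blocks together has fallen on its back. Tip it up onto its foot and let it down gently, not letting it drop, then bring it up with its back square, centred and flush against the open end of the block row. Keep it on the bench all the time (never lift it off) and leave the iron, dividers and bone folder where they lie.

Things in the scene. Friction and masses are not known exactly. Their poses are not given: they have to be found in the camera images.
- bookend: L-shaped walnut bookend, 0.5 to 0.9 kg. Frame as when standing: origin under the middle of the foot, z up, x along its width, y to its back. Foot: 110 wide (x) x 120 deep (y) x 22 thick slab, brass sole. Upright: board 110 wide, 16 thick, at the foot's back edge (y 44 to 60 mm), top 130 mm above the sole. Too wide to grip across. Centre of mass near y +10, z 23 mm (heavy foot).
- bookend_toe (a point): on the bookend, middle of the foot's front upper edge (y -60, z 22 mm). At the start the bookend lies on its back, upright flat on the bench, and the foot stands as a vertical wall 120 mm high with this edge on top, sole facing away from the row. Tipping it up takes this edge over, away from the row, and down; after about 25 degrees it passes its balance and falls on by itself unless held back.
- bookend_top (a point): on the bookend, middle of the top end of its upright (y 52, z 130 mm). At the start it points roughly towards the row (world +y), flat on the bench.
- bookend_back (a point): on the bookend, middle of the bottom edge of its back (where back and sole meet; its pivot edge when tipped up); axes as the bookend's
- row: row of four upright walnut and padauk blocks 120 to 145 mm tall with a low birch cleat at the far end, fixed to the bench, 158 mm long in all. Origin at bench level in the middle of its open end face (flat, 120 wide, 135 high), which looks along the row's -y; the row runs from there along its +y; x along the face, z up.
- row_face (a point): middle of the bottom edge of the row's open end face, same point and axes as the row's origin
- iron: bystander: small brass veneer iron with wooden handle on two posts, 60 x 115 mm, 75 tall, loose, origin under its middle
- dividers: bystander: spring dividers lying flat, 60 x 180 mm, 15 tall, loose, origin under the middle
- folder: bystander: bone folder 24 x 130 mm, 5 thick, lying flat, loose, origin under the middle
There are look-alikes about, which are no part of the job. Leave any grey look-alike of the row alone.

How it is judged (in metres and radians):
On the way:
1. the bookend stands upright on its foot (angle between bookend's own z axis and vertical below 0.06 rad and height (world z) of bookend below 0.006 m), for 0.2 s.
At the end, for the whole second after the job is handed in: The bookend stands upright on its foot on the bench, at rest, its back within 5 mm of the row's open end face, square to it within 0.06 rad and centred on it within 25 mm (all of step 1 and y of bookend_back in the frame of row_face between -0.005 and 0.004 m and x of bookend_back in the frame of row_face between -0.025 and 0.025 m and angle between the y axis of bookend and the y axis of row, either way round below 0.06 rad and linear speed of bookend below 0.01 m/s); the robot touches nothing.
It fails at once if the bookend is dropped onto its foot or knocked about (turning faster than 6 rad/s) (angular speed of bookend above 6 rad/s).
It fails at once if the bookend is lifted off the bench (height (world z) of bookend above 0.085 m).
It fails at once if a bystander is shifted by more than 10 mm (distance of any of iron, dividers, folder from where it was at the start of the episode above 0.01 m).
It also fails if it takes over 59 s, if anything falls off the work surface, if the arm or the gripper's body presses on something with over 40 N, if the wrist force passes 120 N, or if a joint passes its speed limit or range.

## Working session

There is one attempt and no reset: what is moved stays moved. The work goes in short steps, Python scripts to look and compute and a tool call to move; the robot and the scene stay as the last step left them, time stands still between calls to the robot, and variables do not carry over. Pictures are saved under pics/ and viewed, and the job is handed in when it is done.

Besides the shell and the picture viewer there is one more tool, called after ">>>" as a command line: name --argument value ..., lists and objects as JSON in quotes. carry_out: Moves the arm, as the interface text tells. Its arguments: {"type":"object","properties":{"plan":{"type":"array","items":{"type":"array"}},"force":{"type":"number"}},"required":["plan"]}

```bash
ls; mkdir -p pics
cat > h.py <<'E'
from rig import env
import numpy as np, cv2
def save(p,n): cv2.imwrite('pics/'+n,cv2.cvtColor(p['image'],cv2.COLOR_RGB2BGR))
def K(p):
    f=210/np.tan(np.radians(p['vfov'])/2); return f,p['cx'],p['cy']
def ray(p,u,v):
    f,cx,cy=K(p); d=np.array([(u-cx)/f,(v-cy)/f,1.])
    R=cv2.Rodrigues(np.array(p['rvec'],float))[0]; t=np.array(p['tvec'],float).ravel()
    return -R.T@t, R.T@d
def atz(p,u,v,z):
    c,d=ray(p,u,v); return c+d*(z-c[2])/d[2]
def proj(p,X):
    f,cx,cy=K(p);R=cv2.Rodrigues(np.array(p['rvec'],float))[0]; t=np.array(p['tvec'],float).ravel()
    c=np.atleast_2d(X)@R.T+t; return np.c_[c[:,0]/c[:,2]*f+cx,c[:,1]/c[:,2]*f+cy]
E
python3 - <<'E'
from h import *
import pickle
s=env.observe();print(s)
for n in ['scene','top']:
    p=env.get_image(n);save(p,n+'0.png');pickle.dump(p,open(n+'0.pkl','wb'))
    print(n,{k:v for k,v in p.items() if k!='image'})
    c=ray(p,p['cx'],p['cy']);print(c)
    for t in ['bookend','row','iron','dividers','folder']:
        for r in env.outline_of(t,p):
            m=r['mask'];ys,xs=np.where(m);print(t,round(r['conf'],2),r['pixel'],xs.min(),xs.max(),ys.min(),ys.max(),m.sum())
E
```

```text
pics
{'time_s': 0.0, 'q': array([-8.05171444e+01,  2.18417907e+01,  7.43853166e+01,  1.80701866e-03,
        8.38582812e+01, -1.23348969e+01]), 'qvel': array([-0.09458945, -0.04715329, -0.0720317 , -0.01432089,  0.0256934 ,
        0.04804573]), 'joint_efforts': array([ 2.54588937e-03, -4.48460519e+01, -2.31274438e+01, -2.85973528e-05,
        4.80211238e-03, -2.54265665e-06]), 'position': array([ 0.2043743 , -0.51030154,  0.23070096]), 'tool_rot': array([[ 3.71652189e-01, -2.14603585e-04,  9.28372018e-01],
       [-9.28370912e-01,  1.47511240e-03,  3.71652087e-01],
       [-1.44921095e-03, -9.99998889e-01,  3.48997026e-04]]), 'ft_force': array([ 0.16479743,  0.71638491, -0.36631177]), 'wrist_torque': array([-0.01395914, -0.01982065, -0.00511583]), 'grip_width': 0.08567585660052171}
scene {'vfov': 56.3376723439045, 'cx': 274.60145572644024, 'cy': 202.97977513983554, 'rvec': array([ 1.65196459,  1.78996614, -0.80390982]), 'tvec': array([-0.02904266, -0.32166329,  1.36420803]), 'shot': 1}
(array([1.2338177 , 0.11677921, 0.6553097 ]), array([-0.751511  , -0.05095718, -0.65774963]))
book
[... 195 characters left out ...]
175.5, 367.6] 336 398 167 180 343
folder 0.98 [254.9, 319.3] 293 339 249 259 439
top {'vfov': 57.23730398901827, 'cx': 281.1891035819301, 'cy': 209.976727499349, 'rvec': array([ 2.1537184 , -2.12768891,  0.16530039]), 'tvec': array([0.0633024 , 0.5676478 , 0.94012514]), 'shot': 2}
(array([0.41529807, 0.0688024 , 1.01629732]), array([ 0.15398951,  0.00141988, -0.98807146]))
bookend 0.9 [247.8, 346.6] 311 377 218 270 2702
row 0.73 [230.9, 250.8] 216 283 206 261 3318
row 0.66 [118.8, 204.6] 168 239 84 151 3980
iron 0.72 [168.0, 317.7] 296 337 157 180 812
dividers 0.93 [290.5, 181.9] 155 223 281 303 365
folder 0.76 [179.8, 237.9] 216 263 175 186 404
folder 0.74 [290.0, 183.4] 155 222 282 304 416
```

Run:
```python
import cv2
for n in ['scene0','top0']:
    i=cv2.imread(f'pics/{n}.png'); c=i[60:360,130:470] if n=='top0' else i[120:380,130:470]
    cv2.imwrite(f'pics/{n}c.png',cv2.resize(c,None,fx=2.3,fy=2.3,interpolation=cv2.INTER_CUBIC)[:600,:800])
```

```text
(no output)
```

View pics/scene0.png

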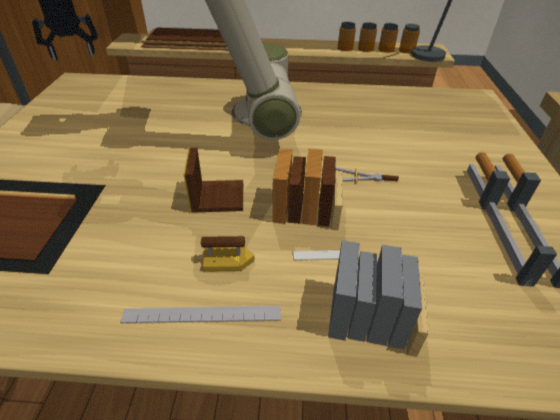

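View pics/top0.png

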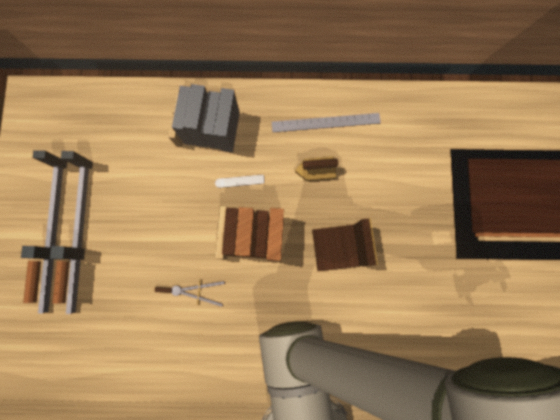

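Run:
```python
import cv2
i=cv2.imread('pics/top0.png'); cv2.imwrite('pics/top0d.png',cv2.resize(i[150:290,200:390],None,fx=4,fy=4,interpolation=cv2.INTER_CUBIC))
```

```text
(no output)
```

View pics/top0d.png

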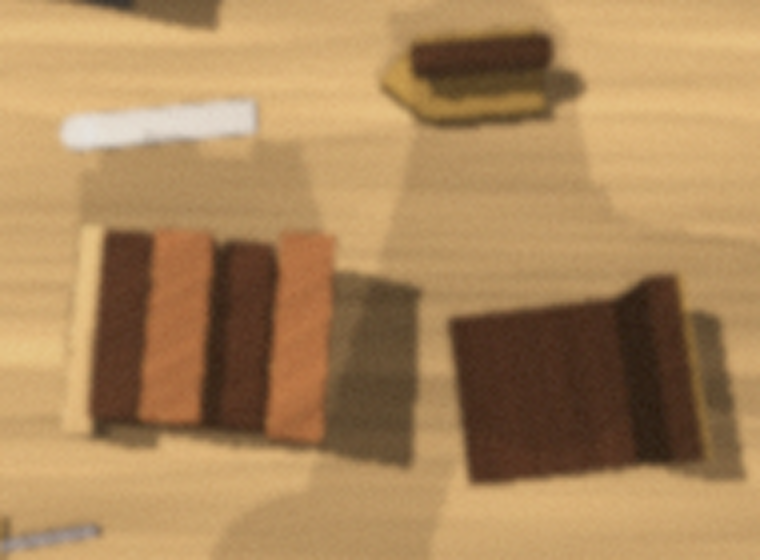

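View pics/scene0c.png

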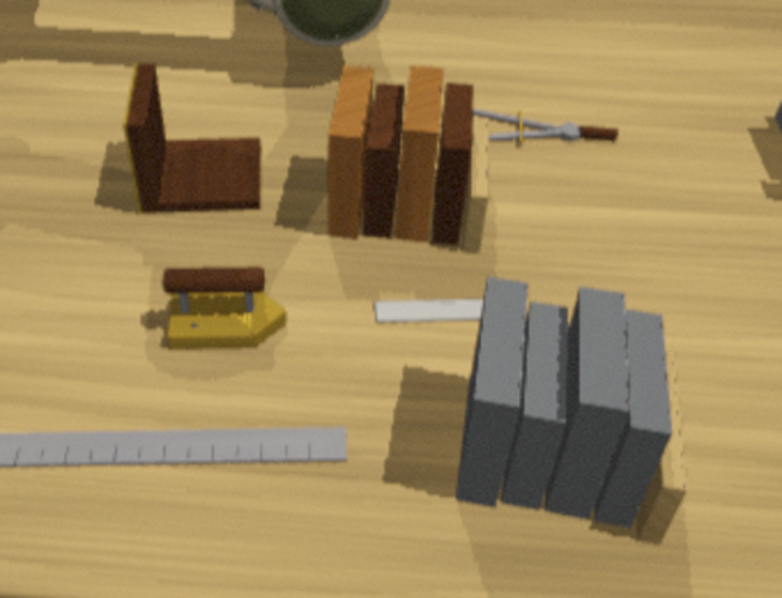

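Candidates for the row: the walnut/padauk one at top px (251,231), and the grey one at (204,119). The padauk/walnut one fits the description, and the crop confirms its four wooden blocks and birch cleat. The bookend lies at (346,248), with its foot wall on the right. Now I fit the poses.

```bash
cat > fit.py <<'E'
from h import *
import pickle
from scipy.optimize import minimize
def box(x0,x1,y0,y1,z0,z1): return np.array([[x,y,z] for x in(x0,x1) for y in(y0,y1) for z in(z0,z1)],float)
BK=[box(-.055,.055,-.06,.06,0,.022),box(-.055,.055,.044,.06,0,.130)]
def Tb(par,tilt=0.):
    # par x,y of pivot edge mid, heading th of row-direction (angle of ez from +y, ccw); tilt 0 lying, pi/2 standing
    x,y,th=par; ex=np.array([np.cos(th),np.sin(th),0]); d=np.array([-np.sin(th),np.cos(th),0]);Z=np.array([0,0,1.])
    ez=d*np.cos(tilt)+Z*np.sin(tilt); ey=-Z*np.cos(tilt)+d*np.sin(tilt)
    R=np.c_[ex,ey,ez]; return R,np.array([x,y,0])-R@np.array([0,.06,0])
def sil(p,par,boxes,tilt=0,S=4):
    R,t=Tb(par,tilt); m=np.zeros((420*S,560*S),np.uint8)
    for b in boxes:
        q=proj(p,b@R.T+t); h=cv2.convexHull((np.float32(q)+.5)*S).astype(np.int32); cv2.fillConvexPoly(m,h,1)
    return cv2.resize(m.astype(np.float32),(560,420),interpolation=cv2.INTER_AREA)
def draw(p,par,boxes,tilt,fn,roi):
    R,t=Tb(par,tilt); u0,u1,v0,v1=roi;s=4
    im=cv2.resize(cv2.cvtColor(p['image'],cv2.COLOR_RGB2BGR)[v0:v1,u0:u1],None,fx=s,fy=s,interpolation=cv2.INTER_CUBIC)
    for b in boxes:
        q=(proj(p,b@R.T+t)-[u0,v0]+.5)*s
        for i in range(8):
            for k in (1,2,4):
                if not i&k: cv2.line(im,tuple(q[i].astype(int)),tuple(q[i|k].astype(int)),(0,255,0),1)
    cv2.imwrite('pics/'+fn,im)
E
python3 - <<'E'
from fit import *
P=[];M=[]
for n in ['scene','top']:
    p=env.get_image(n); r=env.outline_of('bookend',p)[0]; P.append(p);M.append(r['mask'].astype(float))
pickle.dump((P,M),open('bk0.pkl','wb'))
for idx in ([0],[1],[0,1]):
    f=lambda q:sum(np.abs(sil(P[i],q*np.array([.01,.01,.02]),BK)-M[i]).sum() for i in idx)
    x0=atz(P[1],365,245,0); 
    best=min((minimize(f,np.array([x0[0]/.01,x0[1]/.01,a]),method='Nelder-Mead',options=dict(initial_simplex=np.array([x0[0]/.01,x0[1]/.01,a])+np.vstack([np.zeros(3),2*np.eye(3)]))) for a in (-5,0,5)),key=lambda r:r.fun)
    print(idx,best.x*[.01,.01,.02],best.fun)
par=best.x*[.01,.01,.02]
draw(P[1],par,BK,0,'fb_top.png',(300,390,205,285)); draw(P[0],par,BK,0,'fb_sc.png',(170,260,135,225))
# row face
p=P[1]
for uv in((283.5,208),(280.7,260.3)): print('rowtop',atz(p,*uv,.135))
p=P[0]
for a in ((345,65),(372,68),(328,232),(358,236)): 
    u,v=130+a[0]/2.3,120+a[1]/2.3; print(u,v,atz(p,u,v,.135),atz(p,u,v,0))
E
cd pics; python3 -c "
import cv2,numpy as np
a=cv2.imread('fb_top.png');b=cv2.imread('fb_sc.png');o=np.zeros((360,720,3),'uint8');o[:a.shape[0],:360]=a;o[:b.shape[0],360:]=b;cv2.imwrite('fb.png',o)
P=cv2.imread('scene0.png')[135:235,260:360];cv2.imwrite('rowsc.png',cv2.resize(P,None,fx=6,fy=6,interpolation=3))
P=cv2.imread('top0.png')[195:275,205:305];cv2.imwrite('rowtop.png',cv2.resize(P,None,fx=6,fy=6,interpolation=3))"
```

```text
[0] [ 0.48258143 -0.14758666  0.12416558] 92.1875
[1] [ 0.48611586 -0.1471799   0.1292853 ] 106.25
[0, 1] [ 0.48480919 -0.14716909  0.12886969] 225.3125
rowtop [0.55735211 0.06476567 0.135     ]
rowtop [0.43696682 0.0697772  0.135     ]
280.0 148.2608695652174 [0.43903506 0.07424149 0.135     ] [0.23282008 0.06320462 0.        ]
291.7391304347826 149.56521739130434 [0.44213807 0.10258353 0.135     ] [0.2367282 0.0989003 0.       ]
272.60869565217394 220.8695652173913 [0.6916528  0.07661632 0.135     ] [0.55098223 0.06619563 0.        ]
285.6521739130435 222.60869565217394 [0.69430262 0.10180125 0.135     ] [0.55431958 0.09791506 0.        ]
```

View pics/fb.png

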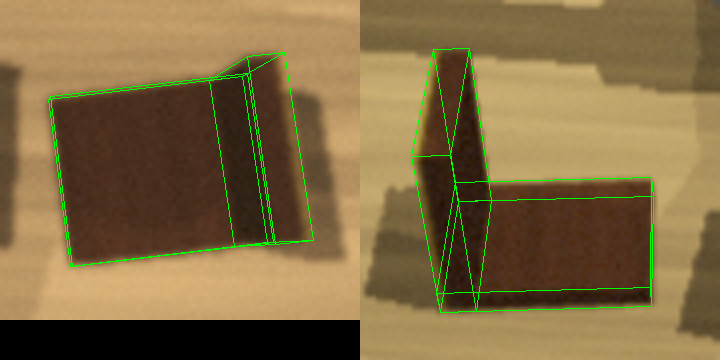

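View pics/rowsc.png

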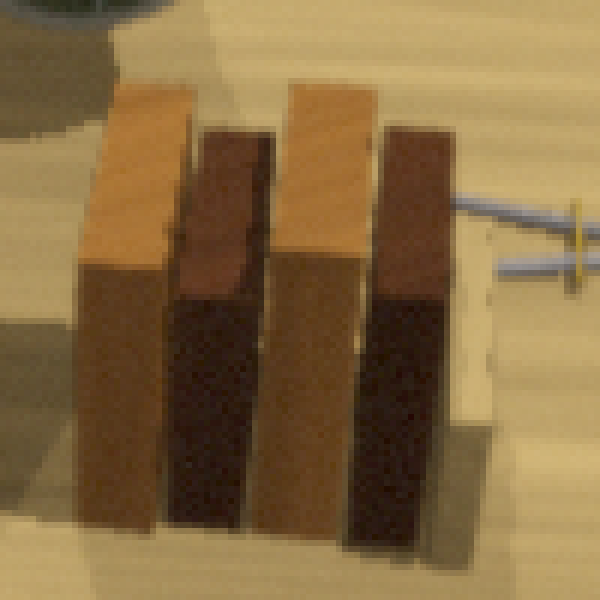

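View pics/rowtop.png

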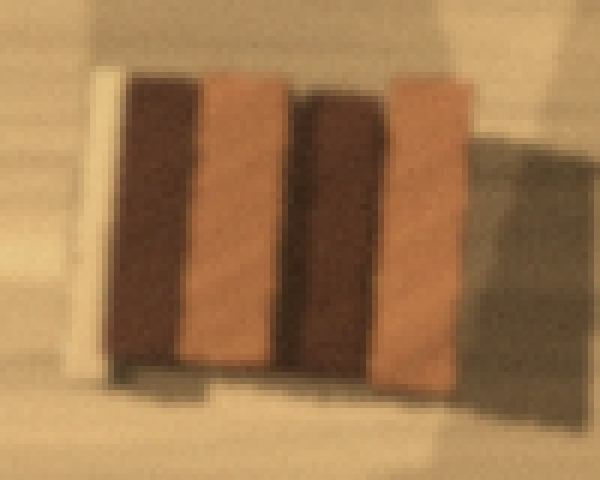

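Run:
```python
from fit import *
from scipy.optimize import least_squares
P,M=pickle.load(open('bk0.pkl','rb'))
obs=[(1,.06,.135,283.0,207.4),(1,-.06,.135,280.7,259.8),(0,-.06,.135,279.3,148.6),(0,.06,.135,273.0,178.8),(0,.06,0,272.3,222.3)]
def f(q,o=obs):
    r=[]
    for i,a,z,u,v in o:
        X=np.array([q[0]+a*np.cos(q[2]),q[1]+a*np.sin(q[2]),z]); r+=list(proj(P[i],X)[0]-[u,v])
    return r
for o in (obs,obs[:2],obs[2:]):
    r=least_squares(f,[.5,.07,0],args=(o,),x_scale=[.01,.01,.02]);print(r.x,np.round(r.fun,1))
```

```text
[ 0.49847535  0.06869919 -0.04016849] [-0.2  0.1 -0.6 -0.2 -0.6 -0.5 -0.2 -0.5  0.1  0.7]
[ 0.49840558  0.06786654 -0.03189583] [-0.   0.2  0.  -0.2]
[ 0.49867465  0.06953717 -0.05141237] [ 0.  -0.4 -0.2 -0.4  0.2  0.8]
```

```bash
cat > plan.py <<'E'
from fit import *
from scipy.spatial.transform import Rotation as Ro
PIV=np.array([.4848,-.1472,0]);TH=.129
EX=np.array([np.cos(TH),np.sin(TH),0]);D=np.array([-np.sin(TH),np.cos(TH),0]);Z=np.array([0,0,1.])
def toolR(ang): # ang deg: rotation about EX from vertical-down, jaw x=-D
    R0=np.c_[-D,-Z,EX]; return R0@Ro.from_rotvec([0,0,np.radians(ang)]).as_matrix()
def wedge(t,gam=38,L=.100,e=.009,back=0,piv=PIV):
    a,b=L*np.sin(np.radians(gam)),L*np.cos(np.radians(gam))
    R=toolR(-gam); M=piv+D*(.022+b/2)+Z*(.016+a/2)+(e-back)*R[:,1]
    Rt=Ro.from_rotvec(EX*np.radians(t)).as_matrix()
    return Rt@R, piv+Rt@(M-piv)
def inc(R0,p0,R1,p1,N):
    w=Ro.from_matrix(R0.T@R1).as_rotvec()/N; Ri=Ro.from_rotvec(w).as_matrix()
    S=sum(np.linalg.matrix_power(Ri,k) for k in range(N)); s=np.linalg.solve(S,R0.T@(p1-p0))
    return np.round(s,4),np.round(np.degrees(w),2)
def cur():
    s=env.observe(); return s['tool_rot'],s['position'],s
E
python3 - <<'E'
from plan import *
R,p,s=cur();print(s['time_s'],p)
print(env.get_image('wrist')['tool_from_camera'].round(3))
R1,p1=toolR(0),np.array([.42,-.2,.33]);print('hover1',p1,inc(R,p,R1,p1,12))
R2,p2=wedge(0,back=.09);print('hover2',p2,inc(R1,p1,R2,p2,8))
R3,p3=wedge(0);print('in',p3); 
R4,p4=wedge(90);print('end',p4,R4[:,1],inc(R3,p3,R4,p4,40))
P,M=pickle.load(open('bk0.pkl','rb'))
for n,uv in dict(iron=(317.7,168),folder=(238,180),div=(189,290)).items(): print(n,atz(P[1],*uv,.02))
E
```

```text
0.8 [ 0.20441563 -0.51056574  0.23131783]
[[ 1.     0.001 -0.001 -0.001]
 [ 0.001 -0.281  0.96  -0.143]
 [ 0.001 -0.96  -0.281  0.072]
 [ 0.     0.     0.     1.   ]]
hover1 [ 0.42 -0.2   0.33] (array([-0.0203, -0.0082,  0.0242]), array([ 0. ,  1.2, -0. ]))
hover2 [ 0.47048606 -0.03685541  0.11061194] (array([-0.0269,  0.0211,  0.0089]), array([ 0.  , -0.  , -4.75]))
in [ 0.47761408 -0.09180455  0.03969098]
end [ 0.48990595 -0.18656119  0.05585958] [-0.10137169  0.7814632  -0.61566148] (array([ 0.0026, -0.0007,  0.    ]), array([-0.  , -0.  ,  2.25]))
iron [ 0.68498088 -0.02569982  0.02      ]
folder [0.64962418 0.18573742 0.02      ]
div [0.3622288  0.30164699 0.02      ]
```

>>> carry_out --plan '[[[-0.0203, -0.0082, 0.0242], [0, 1.2, 0], 0.071], [[-0.0203, -0.0082, 0.0242], [0, 1.2, 0], 0.071], [[-0.0203, -0.0082, 0.0242], [0, 1.2, 0], 0.071], [[-0.0203, -0.0082, 0.0242], [0, 1.2, 0], 0.071], [[-0.0203, -0.0082, 0.0242], [0, 1.2, 0], 0.071], [[-0.0203, -0.0082, 0.0242], [0, 1.2, 0], 0.071], [[-0.0203, -0.0082, 0.0242], [0, 1.2, 0], 0.071], [[-0.0203, -0.0082, 0.0242], [0, 1.2, 0], 0.071]]'

```text
time_s: 1.85
position: [0.3401, -0.2965, 0.2973]
tool_rot: [[0.211, 0.0, 0.978], [-0.978, -0.0, 0.211], [0.0, -1.0, 0.0]]
ft_force: [0.3, -0.2, -0.0]
grip_width: 0.0708
```

>>> carry_out --plan '[[[-0.0203, -0.0082, 0.0242], [0, 1.2, 0], 0.071], [[-0.0203, -0.0082, 0.0242], [0, 1.2, 0], 0.071], [[-0.0203, -0.0082, 0.0242], [0, 1.2, 0], 0.071], [[-0.0203, -0.0082, 0.0242], [0, 1.2, 0], 0.071], [[0, 0, 0.01], [0, 0, 10], 0.071], [[0, 0, 0.01], [0, 0, 10], 0.071], [[0, 0, 0.01], [0, 0, 10], 0.071], [[0, 0, 0.01], [0, 0, 10], 0.071]]'

```text
time_s: 2.85
position: [0.4601, -0.1953, 0.3301]
tool_rot: [[0.099, -0.083, 0.992], [-0.757, 0.641, 0.129], [-0.646, -0.763, 0.001]]
ft_force: [-0.0, 0.9, 0.2]
grip_width: 0.071
```

Run:
```python
from plan import *
R,p,s=cur();print(s['time_s'],p,s['q'].round(1),R.round(3),s['grip_width'],s['ft_force'])
```

```text
2.85 [ 0.46012094 -0.19528607  0.33007037] [-48.1  25.9  61.5  26.4 124.5  43.4] [[ 0.099 -0.083  0.992]
 [-0.757  0.641  0.129]
 [-0.646 -0.763  0.001]] 0.07102921136926707 [-0.01986902  0.89536415  0.22159226]
```

Run:
```python
from plan import *
R,p,s=cur()
R2,p2=wedge(0,back=.09)
pm=p2+np.array([0,.0,.09]);print(inc(R,p,R2,pm,10)); R3,p3=wedge(0,back=.0)
print(inc(R2,pm,R2,p2,4),inc(R2,p2,R3,p3,8))
```

```text
(array([-0.0155,  0.0154,  0.0031]), array([-0.  ,  0.  , -7.83]))
(array([-0.0139,  0.0177,  0.    ]), array([0., 0., 0.])) (array([-0.    ,  0.0113, -0.    ]), array([0., 0., 0.]))
```

>>> carry_out --plan '[[[-0.0155, 0.0154, 0.0031], [0, 0, -7.8], 0.071], [[-0.0155, 0.0154, 0.0031], [0, 0, -7.8], 0.071], [[-0.0155, 0.0154, 0.0031], [0, 0, -7.8], 0.071], [[-0.0155, 0.0154, 0.0031], [0, 0, -7.8], 0.071], [[-0.0155, 0.0154, 0.0031], [0, 0, -7.8], 0.071], [[-0.0155, 0.0154, 0.0031], [0, 0, -7.8], 0.071], [[-0.0155, 0.0154, 0.0031], [0, 0, -7.8], 0.071], [[-0.0155, 0.0154, 0.0031], [0, 0, -7.8], 0.071]]'

```text
time_s: 3.85
position: [0.4664, -0.0514, 0.2415]
tool_rot: [[0.119, 0.052, 0.991], [-0.915, -0.382, 0.13], [0.385, -0.923, 0.002]]
ft_force: [1.0, -0.5, 0.4]
grip_width: 0.0709
```

>>> carry_out --plan '[[[-0.0155, 0.0154, 0.0031], [0, 0, -7.8], 0.071], [[-0.0155, 0.0154, 0.0031], [0, 0, -7.8], 0.071], [[0, 0, 0], [0, 0, 0], 0.071]]'

```text
time_s: 4.22
position: [0.4698, -0.0357, 0.1981]
tool_rot: [[0.107, 0.077, 0.991], [-0.781, -0.61, 0.132], [0.615, -0.789, -0.005]]
ft_force: [0.1, -0.2, 0.6]
grip_width: 0.0707
```

Run:
```python
from plan import *
R,p,s=cur();print(s['time_s'],p,s['q'].round(1),s['ft_force'].round(1))
for k in range(2):
    R2,p2=wedge(0,back=[.09,.02][k]); print(inc(R,p,R2,p2,[4,7][k])); R,p=R2,p2
w=env.get_image('scene');save(w,'s1.png')
```

```text
4.225 [ 0.46976982 -0.03573367  0.19807905] [  0.5  18.8  95.4 -41.5  67.2 100. ] [ 0.1 -0.2  0.6]
(array([-0.0132,  0.0174,  0.0002]), array([ 0.03,  0.09, -0.02]))
(array([-0.  ,  0.01,  0.  ]), array([0., 0., 0.]))
```

View pics/s1.png

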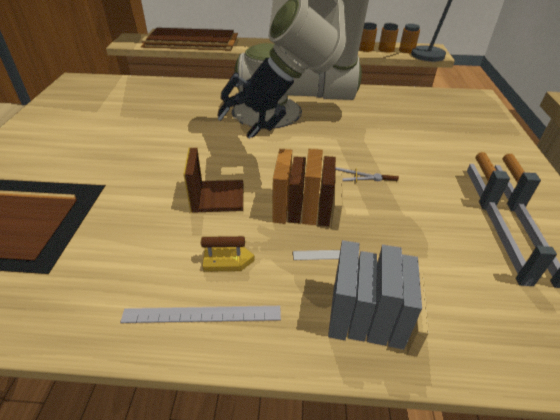

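>>> carry_out --plan '[[[-0.0132, 0.0174, 0], [0, 0, 0], 0.071], [[-0.0132, 0.0174, 0], [0, 0, 0], 0.071], [[-0.0132, 0.0174, 0], [0, 0, 0], 0.071], [[-0.0132, 0.0174, 0], [0, 0, 0], 0.071], [[0, 0.01, 0], [0, 0, 0], 0.071], [[0, 0.01, 0], [0, 0, 0], 0.071], [[0, 0.01, 0], [0, 0, 0], 0.071], [[0, 0.01, 0], [0, 0, 0], 0.071]]'

```text
time_s: 5.28
position: [0.4741, -0.0634, 0.0811]
tool_rot: [[0.101, 0.08, 0.992], [-0.781, -0.61, 0.129], [0.616, -0.788, 0.001]]
ft_force: [-0.7, 0.4, 0.2]
grip_width: 0.0709
```

Run:
```python
from plan import *
R,p,s=cur();print(s['time_s'],p,s['q'].round(1),s['ft_force'].round(1))
R2,p2=wedge(0,back=.0); print(inc(R,p,R2,p2,1))
for n in('scene','top'):
    w=env.get_image(n)
    tips=[p+R@np.array([x,-.009,0]) for x in(.05,-.05)]+[p]
    im=w['image'].copy();q=proj(w,np.array(tips));print(q)
    w['image']=im
    for u,v in q: cv2.circle(im,(int(round(u)),int(round(v))),1,(0,255,0),-1)
    c=im[90:250,150:350] if n=='scene' else im[180:320,250:450]
    cv2.imwrite(f'pics/s2{n}.png',cv2.cvtColor(cv2.resize(c,None,fx=3.7,fy=3.7,interpolation=3),cv2.COLOR_RGB2BGR))
```

```text
5.275 [ 0.47410317 -0.0634387   0.08107259] [ -3.   29.2 103.9 -50.5  51.7 113.8] [-0.7  0.4  0.2]
(array([-0.003 ,  0.0502, -0.0002]), array([-0.04, -0.03,  0.  ]))
[[206.83914351 159.51145426]
 [241.30396486 179.24902606]
 [222.4080259  172.01381873]]
[[352.55483129 243.39515524]
 [316.58368004 248.77361534]
 [335.85869872 246.07946208]]
```

View pics/s2scene.png

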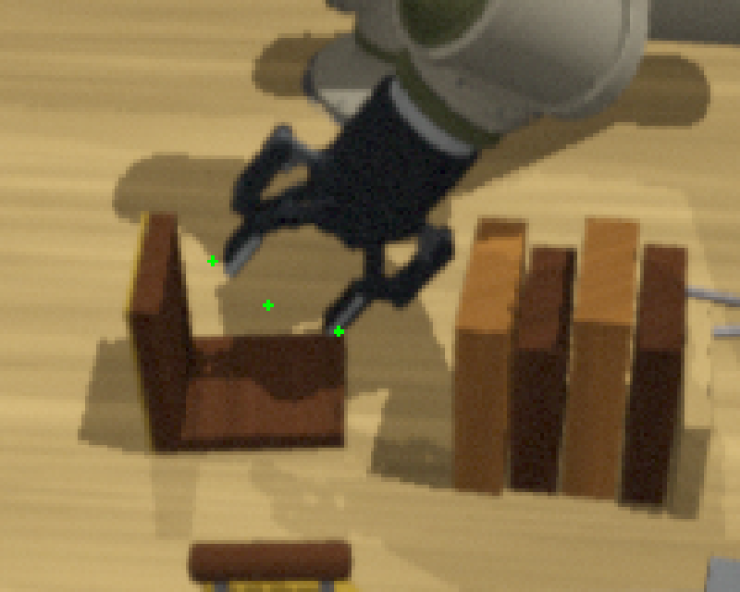

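View pics/s2top.png

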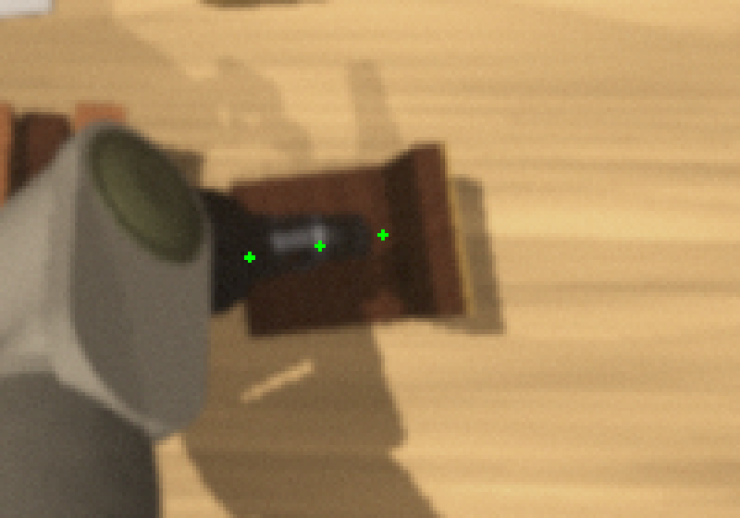

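>>> carry_out --plan '[[[-0.001, 0.01, 0], [0, 0, 0], 0.071], [[-0.001, 0.01, 0], [0, 0, 0], 0.071], [[-0.001, 0.01, 0], [0, 0, 0], 0.071], [[0, 0.008, 0], [0, 0, 0], 0.071], [[0, 0.004, 0], [0, 0, 0], 0.071], [[0, 0, 0], [0, 0, 0], 0.071]]'

```text
time_s: 6.12
position: [0.4768, -0.0863, 0.046]
tool_rot: [[0.102, 0.079, 0.992], [-0.781, -0.611, 0.129], [0.616, -0.788, -0.0]]
ft_force: [-0.5, -0.2, -0.4]
grip_width: 0.0714
```

```bash
cat > look.py <<'E'
import sys
from plan import *
R,p,s=cur();print(s['time_s'],p.round(4),s['q'].round(1),s['ft_force'].round(1))
w=env.get_image('scene');c=w['image'][90:250,130:330]
cv2.imwrite(f'pics/{sys.argv[1]}.png',cv2.cvtColor(cv2.resize(c,None,fx=3.7,fy=3.7,interpolation=3),cv2.COLOR_RGB2BGR))
E
python3 look.py s3
```

```text
6.125 [ 0.4768 -0.0863  0.046 ] [ -5.9  33.  105.7 -55.4  46.7 118.1] [-0.5 -0.2 -0.4]
```

View pics/s3.png

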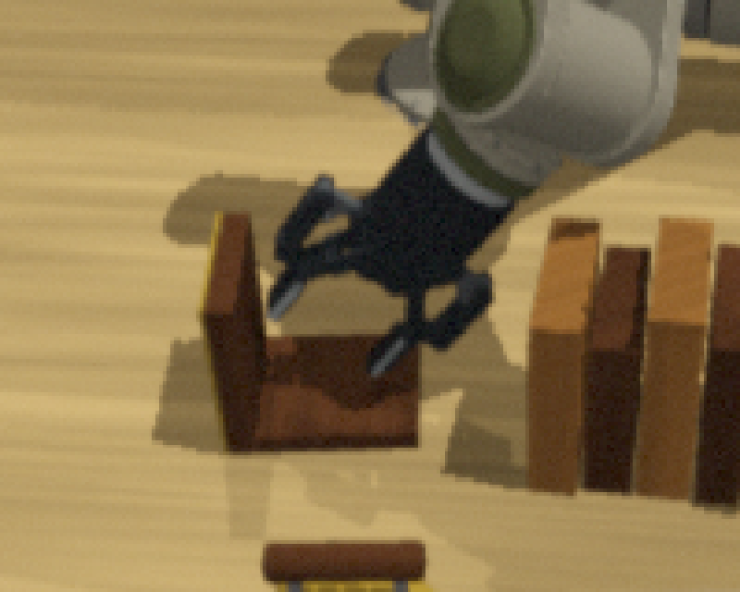

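>>> carry_out --plan '[[[0, 0.003, 0], [0, 0, 0], 0.071], [[0, 0.003, 0], [0, 0, 0], 0.071], [[0, 0.001, 0], [0, 0, 0], 0.071], [[0, 0, 0], [0, 0, 0], 0.071]]'

```text
time_s: 6.68
position: [0.4774, -0.0904, 0.0406]
tool_rot: [[0.102, 0.079, 0.992], [-0.781, -0.61, 0.129], [0.616, -0.788, -0.0]]
ft_force: [-0.3, -0.4, -0.1]
grip_width: 0.0709
```

>>> carry_out --plan '[[[0, 0.002, 0], [0, 0, 0], 0.071], [[0, 0.002, 0], [0, 0, 0], 0.071], [[0, 0, 0], [0, 0, 0], 0.071]]'

```text
time_s: 7.05
position: [0.4777, -0.0929, 0.0374]
tool_rot: [[0.102, 0.079, 0.992], [-0.781, -0.61, 0.129], [0.616, -0.788, -0.0]]
ft_force: [0.1, -0.4, -0.6]
grip_width: 0.0707
```

```bash
python3 look.py s4
```

```text
7.05 [ 0.4777 -0.0929  0.0374] [ -6.7  34.  106.1 -56.8  45.5 119.2] [ 0.1 -0.4 -0.6]
```

View pics/s4.png

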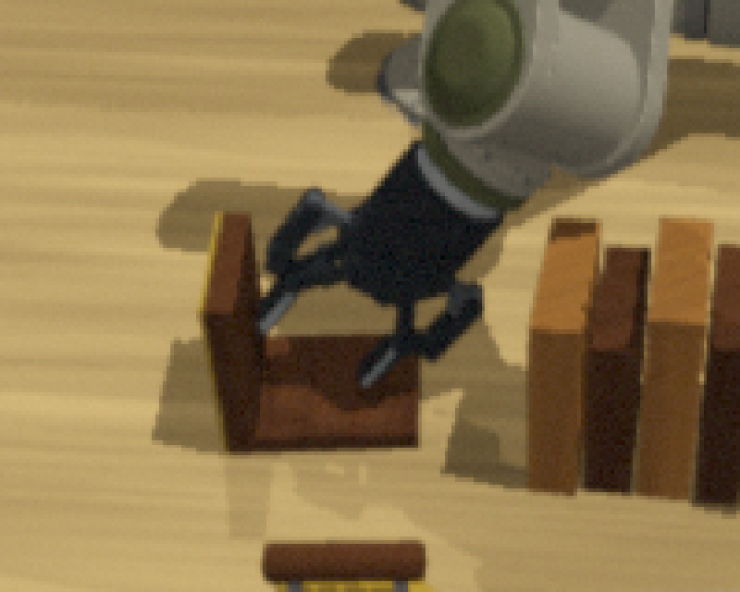

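>>> carry_out --plan '[[[0, 0.002, 0], [0, 0, 0], 0.071], [[0, 0.001, 0], [0, 0, 0], 0.071], [[0, 0, 0], [0, 0, 0], 0.071]]'

```text
time_s: 7.48
position: [0.478, -0.0945, 0.0353]
tool_rot: [[0.102, 0.08, 0.992], [-0.781, -0.61, 0.129], [0.616, -0.788, 0.0]]
ft_force: [0.3, 2.3, 3.7]
grip_width: 0.0711
```

>>> carry_out --plan '[[[0, 0.002, 0], [0, 0, 0], 0.071], [[0, 0, 0], [0, 0, 0], 0.071]]'

```text
time_s: 7.72
position: [0.4782, -0.0948, 0.0347]
tool_rot: [[0.101, 0.082, 0.991], [-0.781, -0.61, 0.13], [0.616, -0.788, 0.002]]
ft_force: [-5.6, 15.8, 20.3]
grip_width: 0.0712
```

Run:
```python
from plan import *
R,p,s=cur();p=p-.001*R[:,1]
for N,t in ((8,18),(8,-18)):
    Rt=Ro.from_rotvec(EX*np.radians(t)).as_matrix(); print(inc(R,p,Rt@R,PIV+Rt@(p-PIV),N))
```

```text
(array([ 0.0024, -0.0007,  0.    ]), array([-0.  ,  0.01,  2.25]))
(array([-0.0024,  0.0008, -0.    ]), array([ 0.  , -0.01, -2.25]))
```

>>> carry_out --plan '[[[0, -0.001, 0], [0, 0, 0], 0.071], [[0.0024, -0.0007, 0], [0, 0, 2.25], 0.071], [[0.0024, -0.0007, 0], [0, 0, 2.25], 0.071], [[0, 0, 0], [0, 0, 0], 0.071]]'

```text
time_s: 8.22
position: [0.4787, -0.0986, 0.0386]
tool_rot: [[0.106, 0.072, 0.992], [-0.827, -0.547, 0.128], [0.552, -0.834, 0.001]]
ft_force: [0.9, 1.8, -0.1]
grip_width: 0.0708
```

```bash
python3 look.py s5
```

```text
8.225 [ 0.4787 -0.0986  0.0386] [ -9.5  32.5 105.5 -50.3  43.3 111.3] [ 0.9  1.8 -0.1]
```

View pics/s5.png

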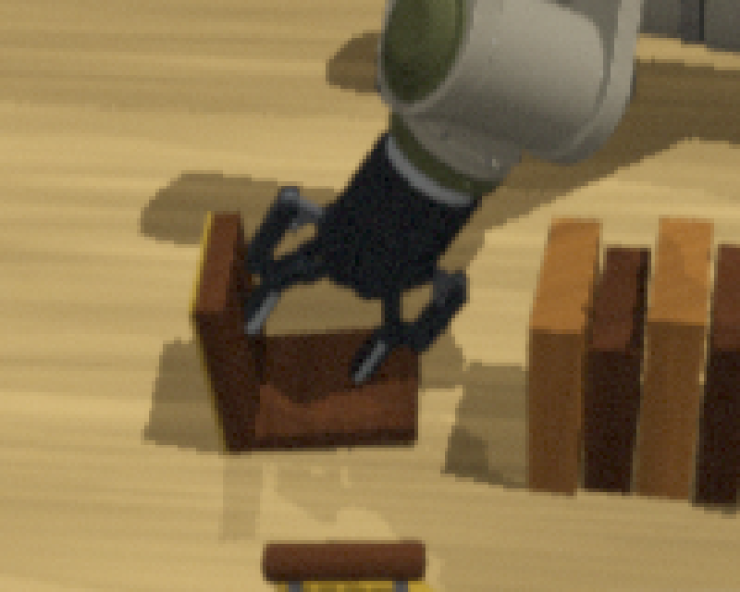

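>>> carry_out --plan '[[[0.0024, -0.0007, 0], [0, 0, 2.25], 0.071], [[0.0024, -0.0007, 0], [0, 0, 2.25], 0.071], [[0.0024, -0.0007, 0], [0, 0, 2.25], 0.071], [[0.0024, -0.0007, 0], [0, 0, 2.25], 0.071], [[0.0024, -0.0007, 0], [0, 0, 2.25], 0.071], [[0, 0, 0], [0, 0, 0], 0.071]]'

```text
time_s: 9.02
position: [0.4795, -0.1073, 0.0472]
tool_rot: [[0.119, 0.048, 0.992], [-0.918, -0.376, 0.128], [0.379, -0.925, -0.0]]
ft_force: [0.4, 2.4, 1.0]
grip_width: 0.0708
```

```bash
python3 look.py s6
```

```text
9.025 [ 0.4795 -0.1073  0.0472] [-15.8  29.3 103.2 -31.   42.7  88.9] [0.4 2.4 1. ]
```

View pics/s6.png

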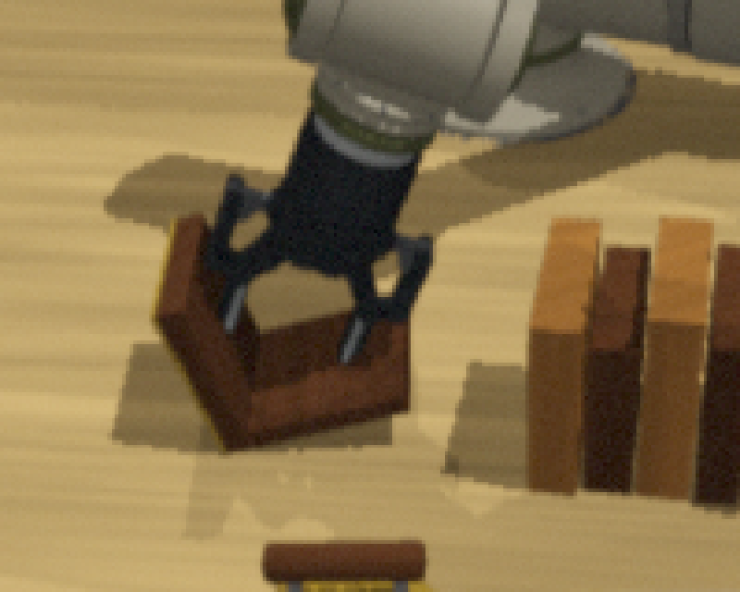

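Working well: tipped about 16°, with the pivot edge held at crop (232,450). I continue slowly through the balance point.

>>> carry_out --plan '[[[0.0024, -0.0007, 0], [0, 0, 2.25], 0.071], [[0.0024, -0.0007, 0], [0, 0, 2.25], 0.071], [[0.0024, -0.0007, 0], [0, 0, 2.25], 0.071], [[0.0024, -0.0007, 0], [0, 0, 2.25], 0.071], [[0.0024, -0.0007, 0], [0, 0, 2.25], 0.071], [[0.0024, -0.0007, 0], [0, 0, 2.25], 0.071], [[0, 0, 0], [0, 0, 0], 0.071]]'

```text
time_s: 9.95
position: [0.481, -0.1197, 0.0551]
tool_rot: [[0.127, 0.019, 0.992], [-0.98, -0.152, 0.128], [0.153, -0.988, -0.001]]
ft_force: [-0.2, -0.2, 0.2]
grip_width: 0.071
```

```bash
python3 look.py s7
```

```text
9.95 [ 0.481  -0.1197  0.0551] [-23.7  28.   99.4 -10.1  48.6  65.4] [-0.2 -0.2  0.2]
```

View pics/s7.png

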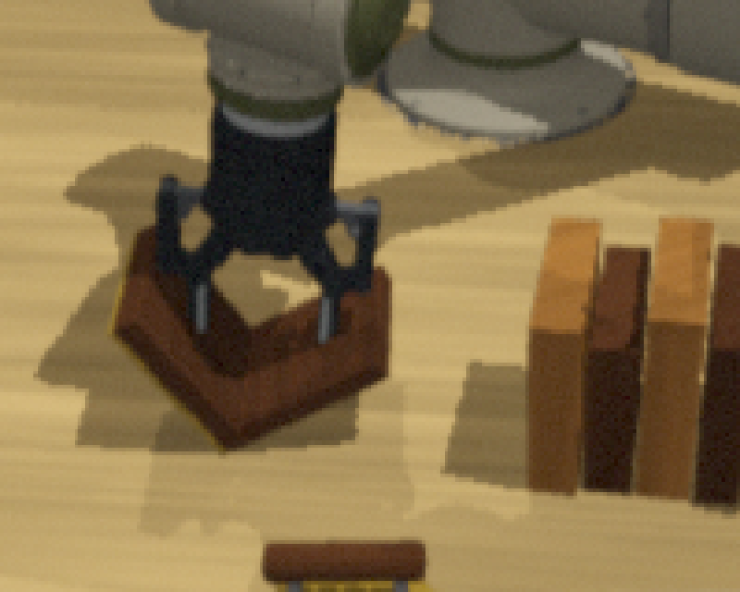

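>>> carry_out --plan '[[[0.0024, -0.0007, 0], [0, 0, 2.25], 0.071], [[0.0024, -0.0007, 0], [0, 0, 2.25], 0.071], [[0.0024, -0.0007, 0], [0, 0, 2.25], 0.071], [[0.0024, -0.0007, 0], [0, 0, 2.25], 0.071], [[0.0024, -0.0007, 0], [0, 0, 2.25], 0.071], [[0.0024, -0.0007, 0], [0, 0, 2.25], 0.071], [[0, 0, 0], [0, 0, 0], 0.071]]'

```text
time_s: 10.88
position: [0.4829, -0.1336, 0.0601]
tool_rot: [[0.128, -0.011, 0.992], [-0.988, 0.081, 0.128], [-0.082, -0.997, -0.001]]
ft_force: [0.1, -1.2, 1.0]
grip_width: 0.0712
```

```bash
python3 look.py s8
```

```text
10.875 [ 0.4829 -0.1336  0.0601] [-31.   29.3  94.7   4.2  59.   49.4] [ 0.1 -1.2  1. ]
```

View pics/s8.png

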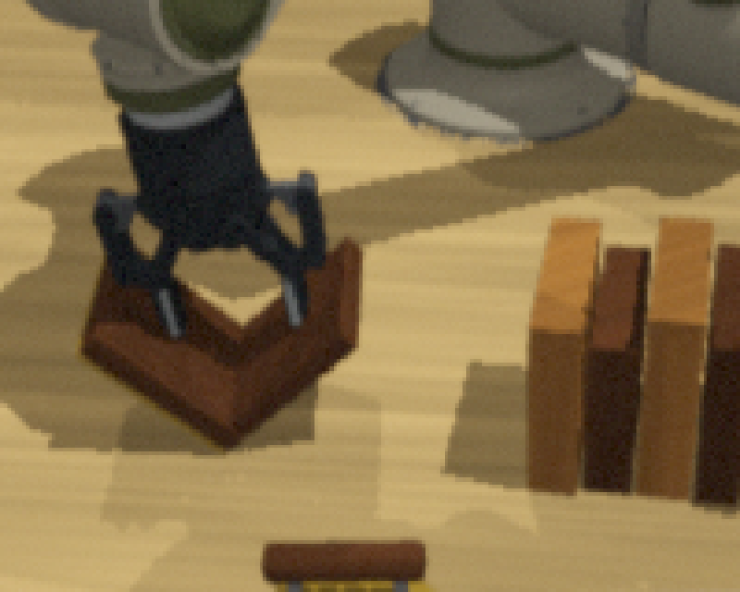

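>>> carry_out --plan '[[[0.0024, -0.0007, 0], [0, 0, 2.25], 0.071], [[0.0024, -0.0007, 0], [0, 0, 2.25], 0.071], [[0.0024, -0.0007, 0], [0, 0, 2.25], 0.071], [[0.0024, -0.0007, 0], [0, 0, 2.25], 0.071], [[0.0024, -0.0007, 0], [0, 0, 2.25], 0.071], [[0.0024, -0.0007, 0], [0, 0, 2.25], 0.071], [[0, 0, 0], [0, 0, 0], 0.071]]'

```text
time_s: 11.8
position: [0.4851, -0.1489, 0.0617]
tool_rot: [[0.122, -0.04, 0.992], [-0.942, 0.311, 0.128], [-0.314, -0.95, 0.0]]
ft_force: [1.1, -1.6, 2.9]
grip_width: 0.071
```

```bash
python3 look.py s9
```

```text
11.8 [ 0.4851 -0.1489  0.0617] [-37.2  32.9  89.5  13.7  71.2  39.4] [ 1.1 -1.6  2.9]
```

View pics/s9.png

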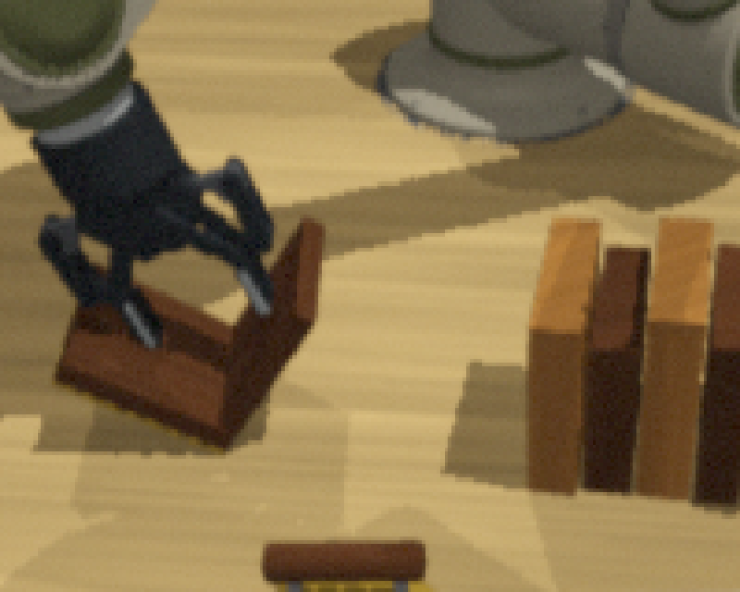

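>>> carry_out --plan '[[[0.0024, -0.0007, 0], [0, 0, 2.25], 0.071], [[0.0024, -0.0007, 0], [0, 0, 2.25], 0.071], [[0.0024, -0.0007, 0], [0, 0, 2.25], 0.071], [[0.0024, -0.0007, 0], [0, 0, 2.25], 0.071], [[0.0024, -0.0007, 0], [0, 0, 2.25], 0.071], [[0.0024, -0.0007, 0], [0, 0, 2.25], 0.071], [[0, 0, 0], [0, 0, 0], 0.071]]'

```text
time_s: 12.72
position: [0.4869, -0.1635, 0.0596]
tool_rot: [[0.109, -0.068, 0.992], [-0.843, 0.523, 0.128], [-0.527, -0.85, -0.0]]
ft_force: [1.4, -3.0, 3.9]
grip_width: 0.071
```

```bash
python3 look.py s10
```

```text
12.725 [ 0.4869 -0.1635  0.0596] [-42.2  38.2  84.   20.2  83.5  33.6] [ 1.4 -3.   3.9]
```

View pics/s10.png

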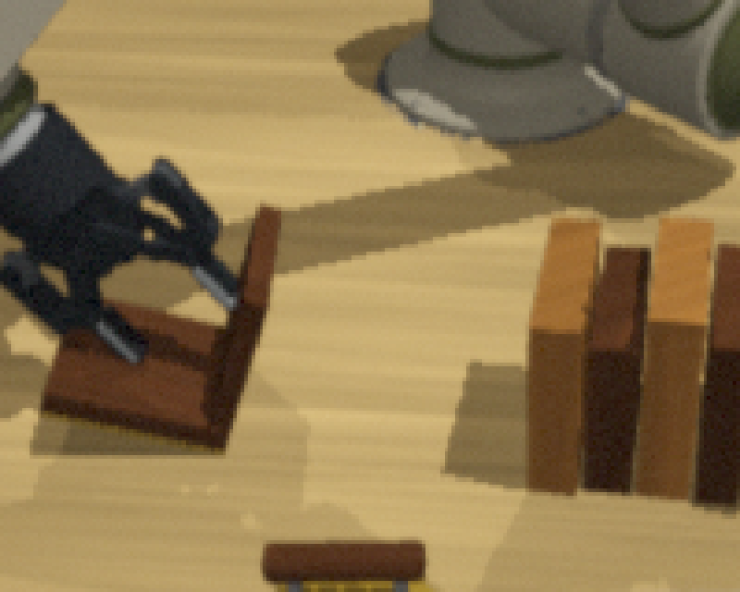

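>>> carry_out --plan '[[[0.0018, -0.0005, 0], [0, 0, 1.7], 0.071], [[0.0018, -0.0005, 0], [0, 0, 1.7], 0.071], [[0.0018, -0.0005, 0], [0, 0, 1.7], 0.071], [[0.0018, -0.0005, 0], [0, 0, 1.7], 0.071], [[0.0018, -0.0005, 0], [0, 0, 1.7], 0.071], [[0.0018, -0.0005, 0], [0, 0, 1.7], 0.071], [[0, 0, 0], [0, 0, 0], 0.071]]'

```text
time_s: 13.65
position: [0.4883, -0.1736, 0.0558]
tool_rot: [[0.095, -0.086, 0.992], [-0.736, 0.664, 0.129], [-0.67, -0.743, 0.0]]
ft_force: [1.0, -4.8, 1.7]
grip_width: 0.0708
```

```bash
python3 look.py s11
```

```text
13.65 [ 0.4883 -0.1736  0.0558] [-45.   42.9  79.9  24.1  92.5  30.9] [ 1.  -4.8  1.7]
```

View pics/s11.png

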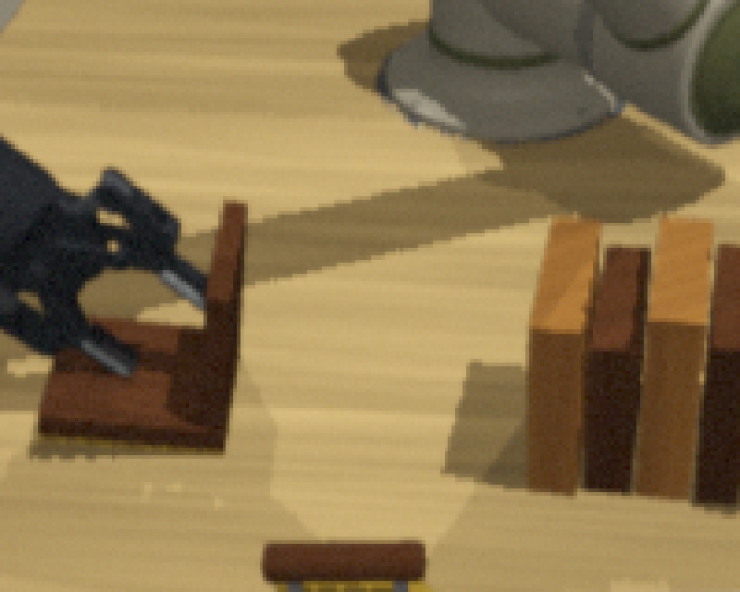

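>>> carry_out --plan '[[[0.0018, -0.0005, 0], [0, 0, 1.7], 0.071], [[0.0018, -0.0008, 0], [0, 0, 1.2], 0.071], [[0.0018, -0.001, 0], [0, 0, 1], 0.071], [[0.001, -0.001, 0], [0, 0, 0], 0.071], [[0.001, -0.001, 0], [0, 0, 0], 0.071], [[0, 0, 0], [0, 0, 0], 0.071]]'

```text
time_s: 14.45
position: [0.4893, -0.1817, 0.0537]
tool_rot: [[0.09, -0.093, 0.992], [-0.691, 0.711, 0.129], [-0.717, -0.697, -0.0]]
ft_force: [2.6, -3.7, -1.5]
grip_width: 0.0709
```

```bash
python3 look.py s12
```

```text
14.45 [ 0.4893 -0.1817  0.0537] [-46.2  45.   77.8  25.4  96.2  30.1] [ 2.6 -3.7 -1.5]
```

View pics/s12.png

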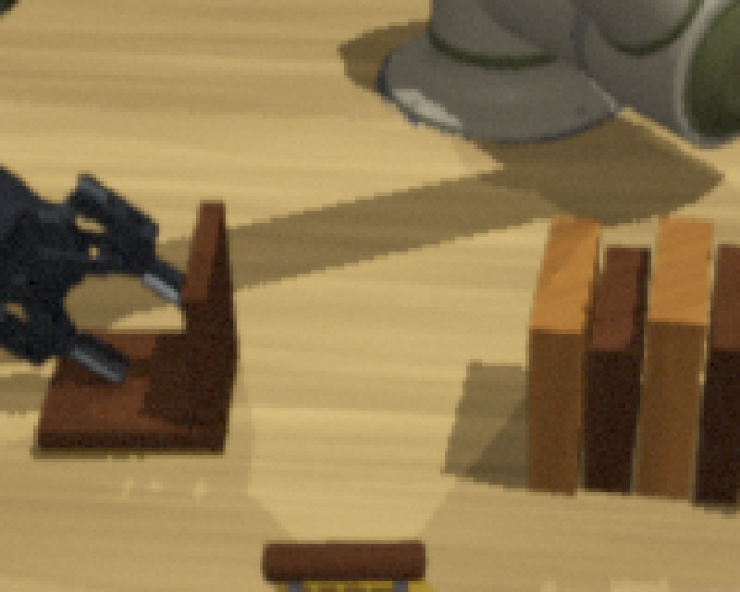

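>>> carry_out --plan '[[[0.0008, -0.0008, 0], [0, 0, 0], 0.071], [[0.0008, -0.0008, 0], [0, 0, 0], 0.071], [[0.0008, -0.0008, 0], [0, 0, 0], 0.071], [[0.0008, -0.0008, 0], [0, 0, 0], 0.071], [[0.0008, -0.0008, 0], [0, 0, 0], 0.071], [[0, 0, 0], [0, 0, 0], 0.071]]'

```text
time_s: 15.25
position: [0.49, -0.1872, 0.0538]
tool_rot: [[0.09, -0.093, 0.992], [-0.691, 0.712, 0.129], [-0.718, -0.696, 0.0]]
ft_force: [0.5, 0.4, -0.1]
grip_width: 0.0709
```

```bash
python3 look.py s13; python3 -c "
from plan import *
p=env.get_image('top');save(p,'t13.png')"
```

```text
15.25 [ 0.49   -0.1872  0.0538] [-46.5  45.3  77.1  25.2  96.7  30.1] [ 0.5  0.4 -0.1]
```

View pics/s13.png

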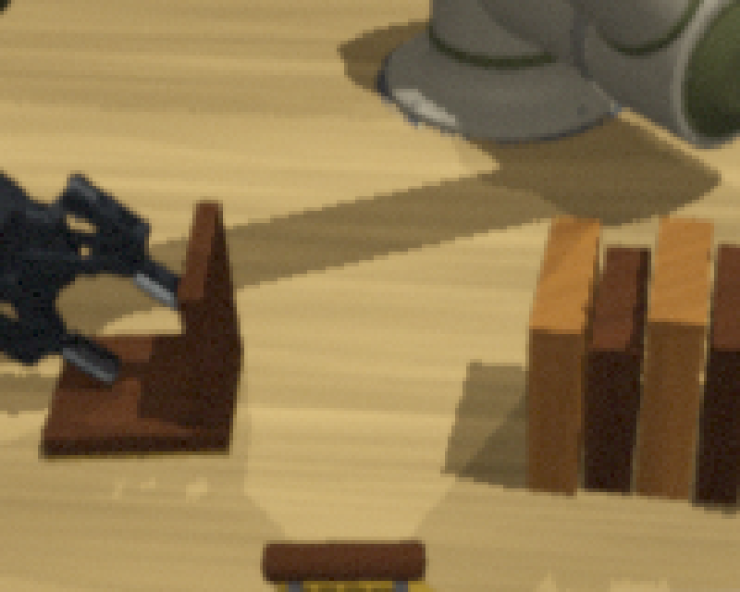

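View pics/t13.png

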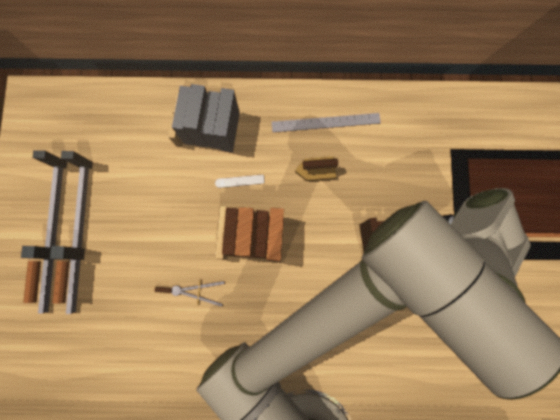

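>>> carry_out --plan '[[[0, -0.012, 0], [0, 0, 0], 0.071], [[0, -0.02, 0], [0, 0, 0], 0.071], [[0, -0.025, 0], [0, 0, 0], 0.071], [[0, -0.025, 0], [0, 0, 0], 0.071], [[0, -0.03, 0], [0, 0, 0], 0.071], [[0, -0.03, 0], [0, 0, -5], 0.071], [[0, -0.03, 0], [0, 0, -10], 0.071], [[0, -0.02, 0], [0, 0, -10], 0.071]]'

```text
time_s: 16.35
position: [0.5071, -0.3199, 0.1943]
tool_rot: [[0.12, -0.043, 0.992], [-0.929, 0.346, 0.128], [-0.349, -0.937, 0.001]]
ft_force: [-0.7, 0.5, -0.8]
grip_width: 0.0712
```

```bash
cat > meas.py <<'E'
import sys
from plan import *
R,p,s=cur();print(s['time_s'],p.round(4),s['q'].round(1),s['ft_force'].round(1))
P=[];M=[]
for n in ['scene','top']:
    q=env.get_image(n); r=env.outline_of('bookend',q); print(n,[(round(a['conf'],2),int(a['mask'].sum())) for a in r]); P.append(q);M.append(r[0]['mask'].astype(float))
for i,n in enumerate('st'): save(P[i],f'{sys.argv[1]}{n}.png')
idxs=eval(sys.argv[2]) if len(sys.argv)>2 else ([0],[1],[0,1])
g=np.array(eval(sys.argv[3]) if len(sys.argv)>3 else [.4848,-.147,.129])
sc=np.array([.01,.01,.02])
for idx in idxs:
    f=lambda q:sum(np.abs(sil(P[i],q*sc,BK,np.pi/2)-M[i]).sum() for i in idx)
    best=min((minimize(f,g/sc+o,method='Nelder-Mead',options=dict(initial_simplex=g/sc+o+np.vstack([np.zeros(3),2*np.eye(3)]))) for o in (np.zeros(3),np.array([.5,.5,-2]))),key=lambda r:r.fun)
    par=best.x*sc; print(idx,par.round(4),best.fun)
a=[]
for i in (0,1):
    c=proj(P[i],par*[1,1,0]+[0,-.04,.05])[0].astype(int); u0,v0=max(c[0]-45,0),max(c[1]-45,0)
    draw(P[i],par,BK,np.pi/2,'_.png',(u0,u0+90,v0,v0+90)); a.append(cv2.imread('pics/_.png'))
cv2.imwrite(f'pics/{sys.argv[1]}.png',np.hstack(a))
E
python3 meas.py m1
```

```text
16.35 [ 0.5071 -0.3199  0.1943] [-48.5  35.2  59.9  11.6 101.8  34.8] [-0.7  0.5 -0.8]
scene [(0.78, 2132), (0.41, 4925)]
top [(0.83, 1235), (0.2, 415)]
[0] [ 0.4829 -0.1427  0.1379] 72.5625
[1] [ 0.501  -0.1399  0.1429] 892.8125
[0, 1] [ 0.4852 -0.1427  0.1278] 1004.25
```

View pics/m1.png

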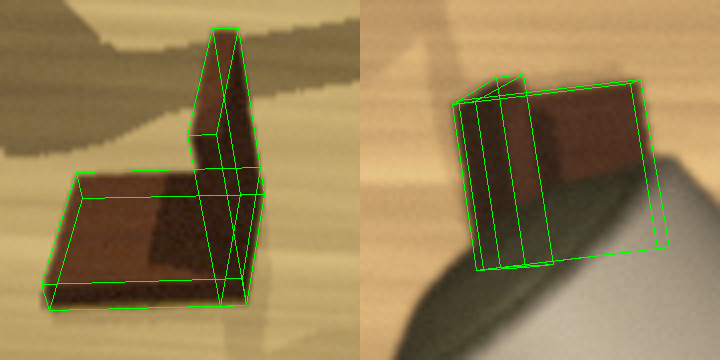

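View pics/m1t.png

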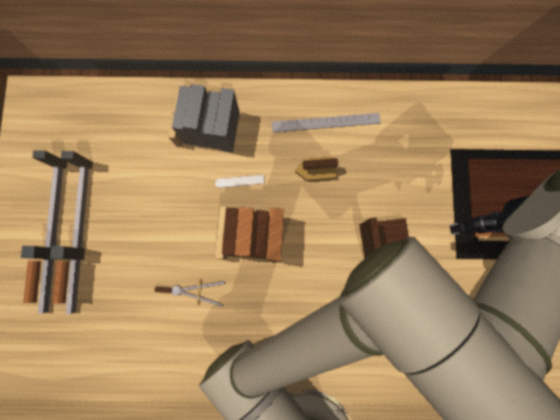

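Run:
```python
from plan import *
R,p,s=cur()
R1=toolR(0);g=np.array([.4847,-.143,0])-.008*D
p1=g+[0,0,.22];p2=g+[0,0,.098]
print(p1,inc(R,p,R1,p1,6),inc(R1,p1,R1,p2,6))
```

```text
[ 0.48572914 -0.15093353  0.22      ] (array([-0.0285,  0.0015,  0.0001]), array([-0.  ,  0.01, -3.5 ])) (array([0.    , 0.0203, 0.    ]), array([0., 0., 0.]))
```

>>> carry_out --plan '[[[-0.0285, 0.0015, 0], [0, 0, -3.5], 0.06], [[-0.0285, 0.0015, 0], [0, 0, -3.5], 0.06], [[-0.0285, 0.0015, 0], [0, 0, -3.5], 0.06], [[-0.0285, 0.0015, 0], [0, 0, -3.5], 0.06], [[-0.0285, 0.0015, 0], [0, 0, -3.5], 0.06], [[-0.0285, 0.0015, 0], [0, 0, -3.5], 0.06], [[0, 0, 0], [0, 0, 0], 0.06]]'

```text
time_s: 17.42
position: [0.4847, -0.1492, 0.2183]
tool_rot: [[0.131, -0.003, 0.991], [-0.991, 0.001, 0.131], [-0.001, -1.0, -0.003]]
ft_force: [0.7, -0.1, -0.6]
grip_width: 0.06
```

>>> carry_out --plan '[[[0, 0.02, 0], [0, 0, 0], 0.06], [[0, 0.02, 0], [0, 0, 0], 0.06], [[0, 0.02, 0], [0, 0, 0], 0.06], [[0, 0.02, 0], [0, 0, 0], 0.06], [[0, 0.02, 0], [0, 0, 0], 0.06], [[0, 0.02, 0], [0, 0, 0], 0.06], [[0, 0, 0], [0, 0, 0], 0.06]]'

```text
time_s: 18.3
position: [0.4845, -0.1519, 0.0973]
tool_rot: [[0.127, -0.005, 0.992], [-0.992, 0.001, 0.127], [-0.002, -1.0, -0.004]]
ft_force: [-0.8, 0.6, 0.8]
grip_width: 0.0596
```

```bash
python3 look.py s14
```

```text
18.3 [ 0.4845 -0.1519  0.0973] [-30.8  26.1  92.4  -0.1  61.8  52. ] [-0.8  0.6  0.8]
```

View pics/s14.png

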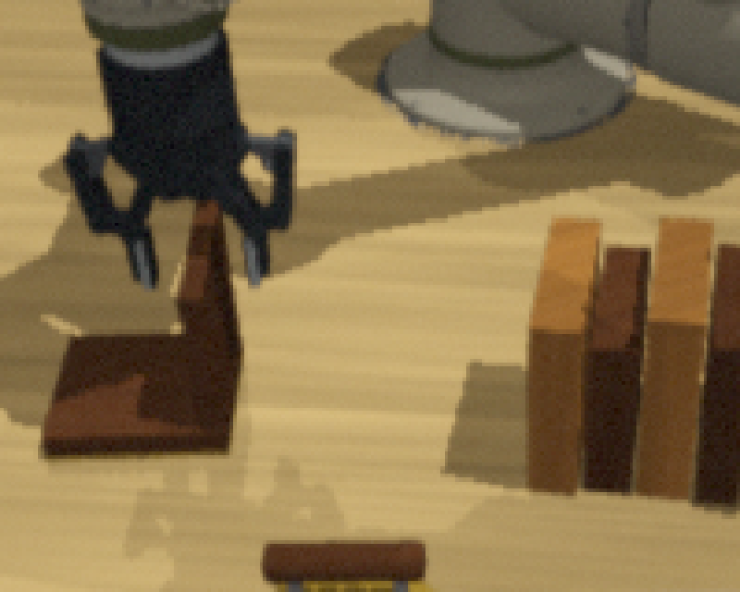

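>>> carry_out --plan '[[[0, 0, 0], [0, 0, 0], 0.03], [[0, 0, 0], [0, 0, 0], 0.02], [[0, 0, 0], [0, 0, 0], 0.013], [[0, 0, 0], [0, 0, 0], 0.013], [[0, 0, 0], [0, 0, 0], 0.013]]' --force 25

```text
time_s: 18.98
position: [0.4856, -0.1516, 0.1]
tool_rot: [[0.129, 0.001, 0.992], [-0.992, -0.003, 0.129], [0.003, -1.0, 0.001]]
ft_force: [-0.5, 0.5, 6.8]
grip_width: 0.0156
```

```bash
python3 look.py s15
python3 - <<'E'
from plan import *
R,p,s=cur()
# target: back at 28mm gap from face, heading -.04
FX=np.array([.4985,.0687,0]);T2=-.04;d2=np.array([-np.sin(T2),np.cos(T2),0])
tgt=FX-(.028+.008)*d2; tgt[2]=p[2]
R1=Ro.from_rotvec([0,0,T2-.130]).as_matrix()@R
print(tgt,inc(R,p,R1,tgt,22), np.degrees(T2-.13))
E
```

```text
18.975 [ 0.4856 -0.1516  0.1   ] [-30.6  25.8  92.4  -0.1  61.7  52. ] [-0.5  0.5  6.8]
[0.49706038 0.0327288  0.10001139] (array([-0.0084, -0.    ,  0.0009]), array([-0.  ,  0.44, -0.  ])) -9.740282517223996
```

View pics/s15.png

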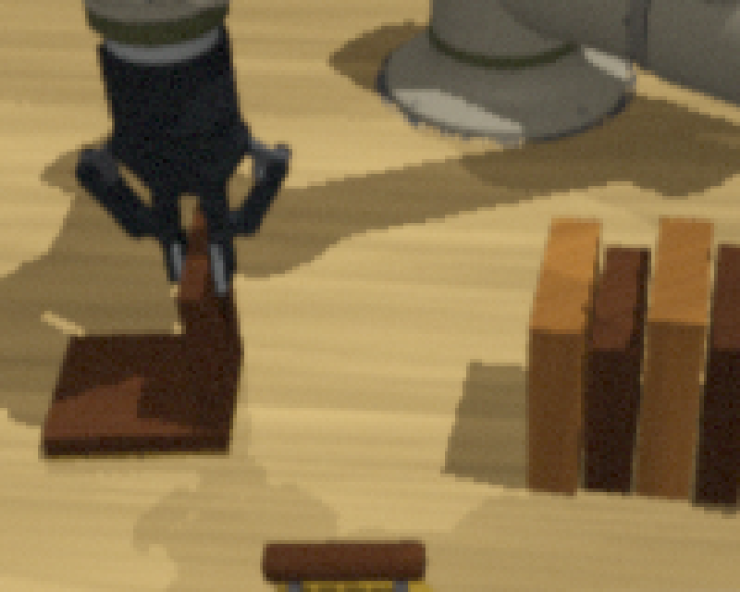

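>>> carry_out --plan '[[[-0.0084, -0.0003, 0.0009], [0, 0.44, 0], 0.013], [[-0.0084, 0, 0.0009], [0, 0.44, 0], 0.013], [[-0.0084, 0, 0.0009], [0, 0.44, 0], 0.013], [[-0.0084, 0, 0.0009], [0, 0.44, 0], 0.013], [[0, 0, 0], [0, 0, 0], 0.013]]'

```text
time_s: 19.65
position: [0.4852, -0.1172, 0.1001]
tool_rot: [[0.099, 0.001, 0.995], [-0.995, -0.003, 0.099], [0.003, -1.0, 0.001]]
ft_force: [-0.4, -2.0, 6.9]
grip_width: 0.0153
```

```bash
python3 look.py s16
```

```text
19.65 [ 0.4852 -0.1172  0.1001] [-27.1  25.   93.8  -0.1  61.1  57.3] [-0.4 -2.   6.9]
```

View pics/s16.png

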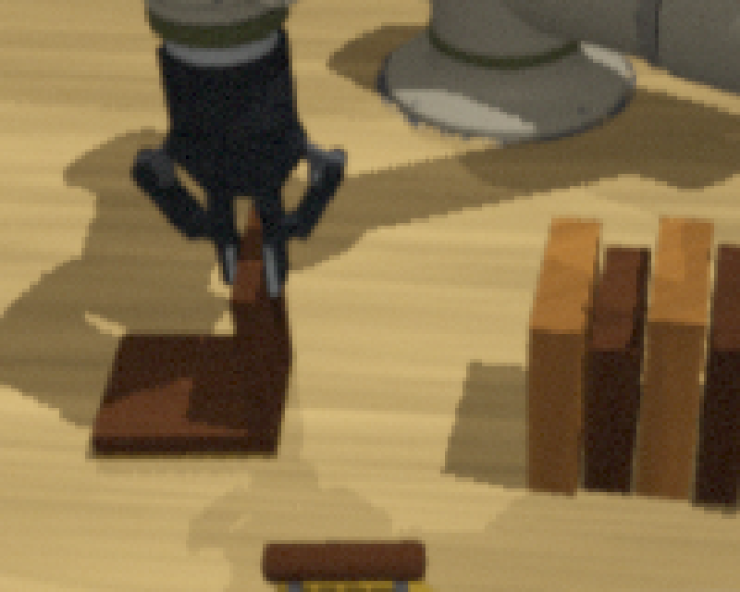

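Dragging works, and the bookend stays upright on the bench. Continuing with the 18 rows that remain.

>>> carry_out --plan '[[[-0.0084, 0, 0.0009], [0, 0.44, 0], 0.013], [[-0.0084, 0, 0.0009], [0, 0.44, 0], 0.013], [[-0.0084, 0, 0.0009], [0, 0.44, 0], 0.013], [[-0.0084, 0, 0.0009], [0, 0.44, 0], 0.013], [[-0.0084, 0, 0.0009], [0, 0.44, 0], 0.013], [[-0.0084, 0, 0.0009], [0, 0.44, 0], 0.013], [[-0.0084, 0, 0.0009], [0, 0.44, 0], 0.013], [[-0.0084, 0, 0.0009], [0, 0.44, 0], 0.013]]'

```text
time_s: 20.7
position: [0.4876, -0.0506, 0.1001]
tool_rot: [[0.037, 0.001, 0.999], [-0.999, -0.005, 0.037], [0.005, -1.0, 0.001]]
ft_force: [-5.6, -10.1, 17.1]
grip_width: 0.0157
```

>>> carry_out --plan '[[[-0.0084, 0, 0.0009], [0, 0.44, 0], 0.013], [[-0.0084, 0, 0.0009], [0, 0.44, 0], 0.013], [[-0.0084, 0, 0.0009], [0, 0.44, 0], 0.013], [[-0.0084, 0, 0.0009], [0, 0.44, 0], 0.013], [[-0.0084, 0, 0.0009], [0, 0.44, 0], 0.013], [[0, 0, 0], [0, 0, 0], 0.013]]'

```text
time_s: 21.45
position: [0.4912, -0.0078, 0.1]
tool_rot: [[-0.001, 0.001, 1.0], [-1.0, -0.003, -0.001], [0.003, -1.0, 0.001]]
ft_force: [-1.3, -5.0, 8.3]
grip_width: 0.0156
```

```bash
python3 meas.py m2 "([0],)" "[.495,-.01,0]"
python3 - <<'E'
from plan import *
R,p,s=cur()
FX=np.array([.4985,.0687,0]);T2=-.04;d2=np.array([-np.sin(T2),np.cos(T2),0])
tgt=FX-(.028+.008)*d2; tgt[2]=p[2]
print(tgt-p, np.arctan2(R[0,0],-R[1,0]))
E
```

```text
21.45 [ 0.4912 -0.0078  0.1   ] [-14.7  24.4  95.   -0.2  60.5  75.5] [-1.3 -5.   8.3]
scene [(0.75, 2041)]
top [(0.58, 215), (0.4, 502)]
[0] [ 0.4892 -0.      0.0126] 161.4375
[0.00585745 0.0406423  0.        ] -0.001075391922175041
```

View pics/m2s.png

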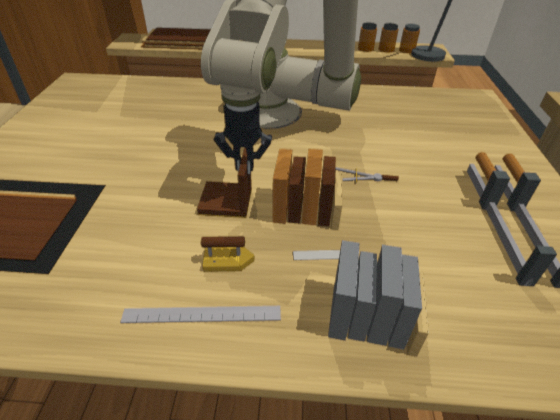

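View pics/m2.png

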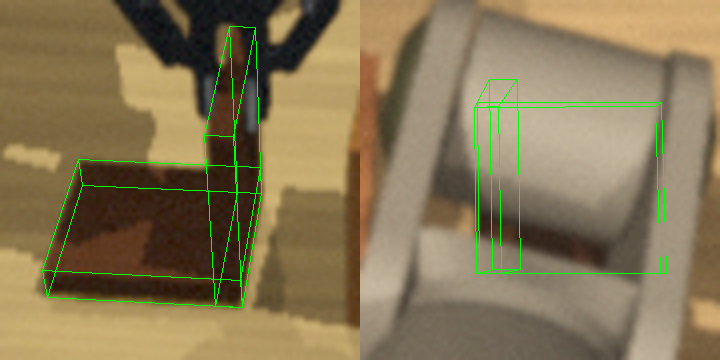

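>>> carry_out --plan '[[[-0.0084, 0, 0.002], [0, 0.75, 0], 0.013], [[-0.0084, 0, 0.002], [0, 0.75, 0], 0.013], [[-0.0084, 0, 0.002], [0, 0.75, 0], 0.013], [[0, 0, 0], [0, 0, 0], 0.013]]'

```text
time_s: 22.15
position: [0.4978, 0.0173, 0.1]
tool_rot: [[-0.04, 0.002, 0.999], [-0.999, -0.003, -0.04], [0.003, -1.0, 0.002]]
ft_force: [-0.6, -3.7, 8.6]
grip_width: 0.0156
```

```bash
python3 look.py s17
```

```text
22.15 [0.4978 0.0173 0.1   ] [-11.6  24.9  94.   -0.2  61.   80.8] [-0.6 -3.7  8.6]
```

View pics/s17.png

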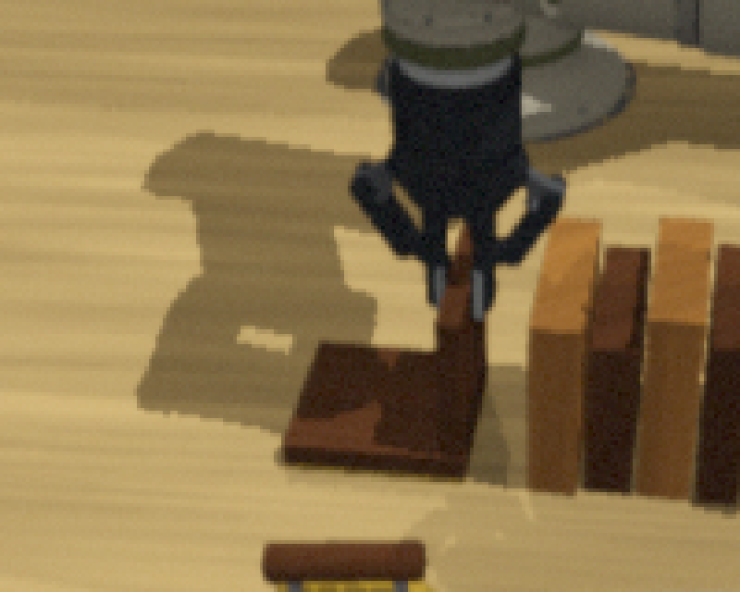

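>>> carry_out --plan '[[[0, 0, 0], [0, 0, 0], 0.025], [[0, 0, 0], [0, 0, 0], 0.04], [[0, 0, 0], [0, 0, 0], 0.045], [[0, -0.012, 0], [0, 0, 0], 0.045], [[0, -0.02, 0], [0, 0, 0], 0.045], [[0, -0.025, 0], [0, 0, 0], 0.045], [[0, -0.025, 0], [0, 0, 0], 0.045], [[0, -0.02, 0], [0, 0, 0], 0.045]]'

```text
time_s: 23.2
position: [0.4973, 0.0174, 0.2031]
tool_rot: [[-0.04, 0.002, 0.999], [-0.999, -0.003, -0.04], [0.003, -1.0, 0.002]]
ft_force: [0.0, -0.7, 0.8]
grip_width: 0.0451
```

```bash
python3 - <<'E'
from plan import *
R,p,s=cur();print(s['time_s'],p.round(4),s['ft_force'].round(1))
d2=np.array([.04,.999,0]); c=np.array([.4978,.0173,0])+.008*d2
pu=c-(.12+.03)*d2; R1=Ro.from_rotvec([0,0,0]).as_matrix()@R
a=pu+[0,0,.2];b=pu+[0,0,.014];print(a,b,inc(R,p,R1,a,5),inc(R1,a,R1,b,6))
E
python3 meas.py m3 "([0],)" "[.497,.025,-.04]"
```

```text
23.2 [0.4973 0.0174 0.2031] [ 0.  -0.7  0.8]
[ 0.49212  -0.124558  0.2     ] [ 0.49212  -0.124558  0.014   ] (array([0.0284, 0.0007, 0.0001]), array([0., 0., 0.])) (array([-0.0001,  0.031 , -0.0001]), array([0., 0., 0.]))
23.2 [0.4973 0.0174 0.2031] [-11.6  17.9  85.3  -0.1  76.6  80.8] [ 0.  -0.7  0.8]
scene [(0.64, 2193)]
top [(0.81, 574)]
[0] [ 0.4954  0.0253 -0.0342] 103.25
```

View pics/m3.png

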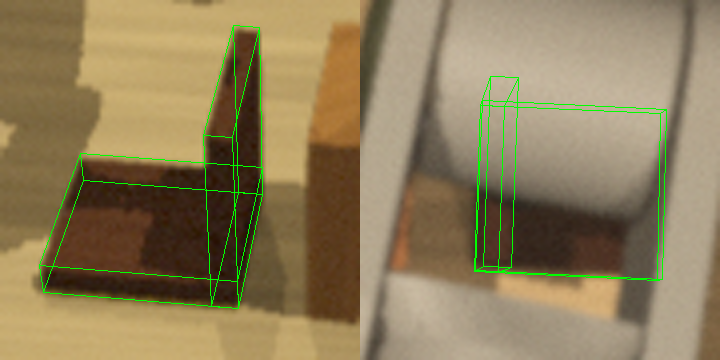

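Standing square at (0.497, 0.025), heading about -0.035. Now I go behind the toe with the fingers shut.

>>> carry_out --plan '[[[0.029, 0, 0], [0, 0, 0], 0.0], [[0.029, 0, 0], [0, 0, 0], 0.0], [[0.029, 0, 0], [0, 0, 0], 0.0], [[0.029, 0, 0], [0, 0, 0], 0.0], [[0.029, 0, 0], [0, 0, 0], 0.0], [[0.001, 0, 0], [0, 0, 0], 0.0], [[0, 0.03, 0], [0, 0, 0], 0.0], [[0, 0.03, 0], [0, 0, 0], 0.0]]'

```text
time_s: 24.4
position: [0.4911, -0.1277, 0.1405]
tool_rot: [[-0.04, -0.0, 0.999], [-0.999, -0.002, -0.04], [0.002, -1.0, 0.0]]
ft_force: [-0.9, -0.5, -0.9]
grip_width: -0.0003
```

>>> carry_out --plan '[[[0, 0.03, 0], [0, 0, 0], 0.0], [[0, 0.03, 0], [0, 0, 0], 0.0], [[0, 0.03, 0], [0, 0, 0], 0.0], [[0, 0.025, 0], [0, 0, 0], 0.0], [[0, 0.01, 0], [0, 0, 0], 0.0], [[0, 0, 0], [0, 0, 0], 0.0]]'

```text
time_s: 25.15
position: [0.4913, -0.1284, 0.0164]
tool_rot: [[-0.04, -0.001, 0.999], [-0.999, -0.002, -0.04], [0.002, -1.0, -0.001]]
ft_force: [0.5, -0.4, -0.0]
grip_width: -0.0001
```

```bash
python3 look.py s18
```

```text
25.15 [ 0.4913 -0.1284  0.0164] [-28.   33.1  97.3  -0.2  49.6  64.4] [ 0.5 -0.4 -0. ]
```

View pics/s18.png

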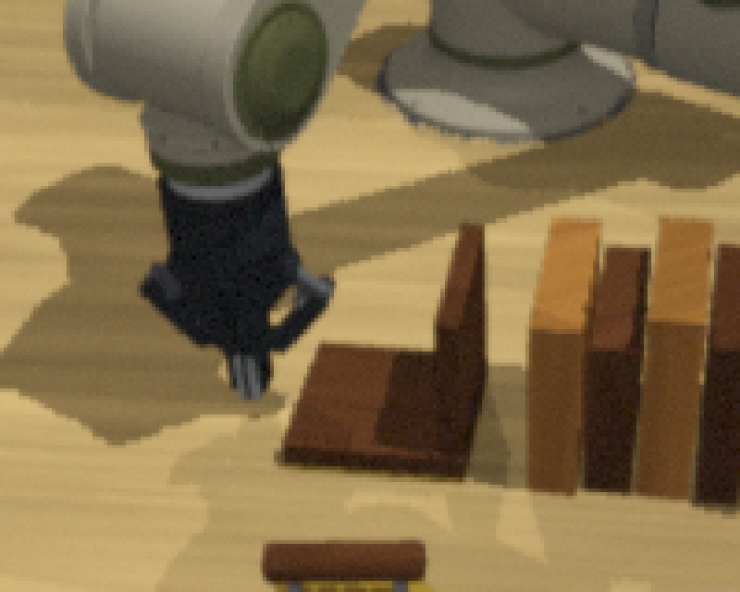

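>>> carry_out --plan '[[[-0.006, 0.004, 0], [0, 0, 0], 0.0], [[-0.008, 0, 0], [0, 0, 0], 0.0], [[-0.007, 0, 0], [0, 0, 0], 0.0], [[-0.007, 0, 0], [0, 0, 0], 0.0], [[-0.007, 0, 0], [0, 0, 0], 0.0], [[-0.007, 0, 0], [0, 0, 0], 0.0], [[0, 0, 0], [0, 0, 0], 0.0]]'

```text
time_s: 26.08
position: [0.4934, -0.0866, 0.0128]
tool_rot: [[-0.04, 0.001, 0.999], [-0.999, -0.003, -0.04], [0.003, -1.0, 0.001]]
ft_force: [-0.3, -0.4, 0.4]
grip_width: -0.0002
```

```bash
python3 meas.py m4 "([0],)" "[.497,.045,-.04]";python3 look.py s19
```

```text
26.075 [ 0.4934 -0.0866  0.0128] [-23.5  33.   98.6  -0.2  48.2  68.9] [-0.3 -0.4  0.4]
scene [(0.77, 2073)]
top [(0.62, 1316)]
[0] [ 0.4966  0.047  -0.0294] 95.125
26.275 [ 0.4929 -0.0868  0.0125] [-23.5  33.1  98.6  -0.2  48.3  68.9] [-0.2  0.1  1. ]
```

View pics/m4.png

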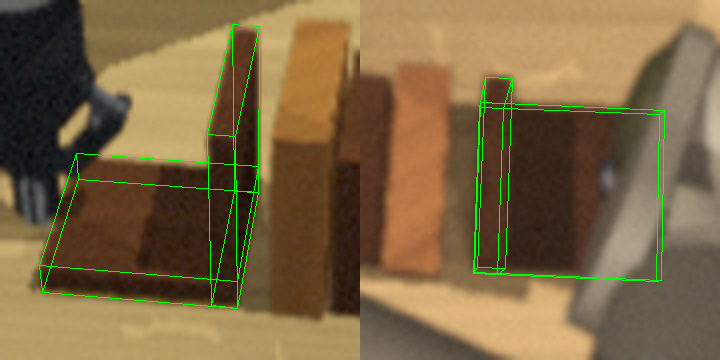

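View pics/s19.png

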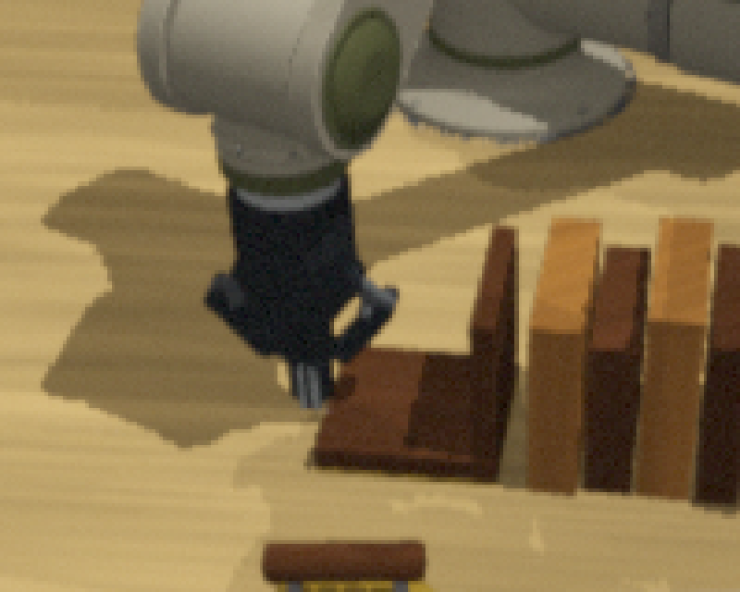

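>>> carry_out --plan '[[[-0.005, 0, 0], [0, 0, 0], 0.0], [[-0.005, 0, 0], [0, 0, 0], 0.0], [[-0.004, 0, 0], [0, 0, 0], 0.0], [[-0.003, 0, 0], [0, 0, 0], 0.0], [[0, 0, 0], [0, 0, 0], 0.0]]'

```text
time_s: 26.95
position: [0.4938, -0.0696, 0.0125]
tool_rot: [[-0.04, 0.0, 0.999], [-0.999, -0.002, -0.04], [0.002, -1.0, 0.0]]
ft_force: [0.2, -1.6, -0.2]
grip_width: -0.0001
```

>>> carry_out --plan '[[[-0.001, 0, 0], [0, 0, 0], 0.0], [[-0.001, 0, 0], [0, 0, 0], 0.0], [[0, 0, 0], [0, 0, 0], 0.0]]'

```text
time_s: 27.32
position: [0.4939, -0.0681, 0.0125]
tool_rot: [[-0.04, 0.0, 0.999], [-0.999, -0.003, -0.04], [0.003, -1.0, 0.001]]
ft_force: [-0.8, -5.0, -1.2]
grip_width: -0.0003
```

>>> carry_out --plan '[[[-0.001, 0, 0], [0, 0, 0], 0.0], [[-0.001, 0, 0], [0, 0, 0], 0.0], [[0, 0, 0], [0, 0, 0], 0.0]]'

```text
time_s: 27.7
position: [0.494, -0.0663, 0.0126]
tool_rot: [[-0.04, 0.0, 0.999], [-0.999, -0.003, -0.04], [0.003, -1.0, 0.001]]
ft_force: [-0.4, -6.3, -1.4]
grip_width: 0.0002
```

```bash
python3 meas.py m5 "([0],)" "[.497,.065,-.04]"
python3 -c "
import cv2
i=cv2.imread('pics/m5s.png')[130:240,220:350];cv2.imwrite('pics/m5c.png',cv2.resize(i,None,fx=5,fy=5,interpolation=3))"
```

```text
27.7 [ 0.494  -0.0663  0.0126] [-21.2  32.9  99.   -0.2  48.   71.3] [-0.4 -6.3 -1.4]
scene [(0.74, 1828)]
top [(0.62, 1289), (0.47, 422)]
[0] [0.4961 0.0654 0.008 ] 262.6875
```

View pics/m5c.png

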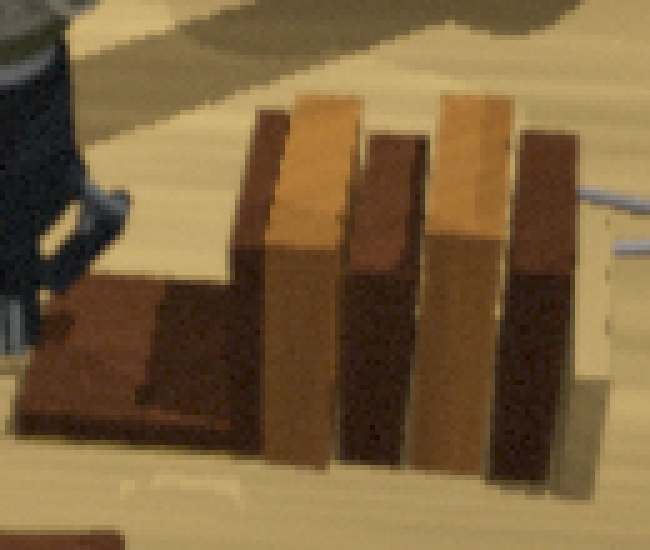

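>>> carry_out --plan '[[[-0.001, 0, 0], [0, 0, 0], 0.0], [[-0.001, 0, 0], [0, 0, 0], 0.0], [[0, 0, 0], [0, 0, 0], 0.0]]'

```text
time_s: 28.28
position: [0.4939, -0.0657, 0.0125]
tool_rot: [[-0.04, -0.0, 0.999], [-0.999, -0.005, -0.04], [0.005, -1.0, 0.0]]
ft_force: [-4.2, -16.0, -1.3]
grip_width: -0.0001
```

>>> carry_out --plan '[[[-0.001, 0, 0], [0, 0, 0], 0.0], [[0, 0, 0], [0, 0, 0], 0.0]]'

```text
time_s: 28.52
position: [0.4939, -0.0654, 0.0125]
tool_rot: [[-0.039, -0.0, 0.999], [-0.999, -0.007, -0.039], [0.007, -1.0, -0.0]]
ft_force: [-5.6, -21.8, -2.1]
grip_width: 0.0003
```

>>> carry_out --plan '[[[0.003, 0, 0], [0, 0, 0], 0.0], [[0.01, 0, 0], [0, 0, 0], 0.0], [[0.03, 0, 0], [0, 0, 0], 0.0], [[0.03, -0.02, 0], [0, 0, 0], 0.0], [[0.05, -0.05, 0], [0, 0, 0], 0.0], [[0.05, -0.05, -0.03], [0, 0, 0], 0.0], [[0.04, -0.04, -0.05], [0, 0, 0], 0.0], [[0.04, -0.02, -0.05], [0, 0, 0], 0.0]]'

```text
time_s: 29.52
position: [0.3716, -0.287, 0.1713]
tool_rot: [[-0.039, 0.002, 0.999], [-0.999, -0.004, -0.039], [0.004, -1.0, 0.002]]
ft_force: [0.6, -0.3, 0.4]
grip_width: 0.0001
```

>>> carry_out --plan '[[[0.05, 0, -0.04], [0, 0, 0], 0.0], [[0.05, 0, -0.04], [0, 0, 0], 0.0], [[0.05, 0, -0.04], [0, 0, 0], 0.0], [[0, 0, 0], [0, 0, 0], 0.0]]'

```text
time_s: 30.02
position: [0.2471, -0.4303, 0.1697]
tool_rot: [[-0.045, 0.001, 0.999], [-0.999, -0.003, -0.045], [0.002, -1.0, 0.001]]
ft_force: [0.5, 0.4, -0.4]
grip_width: -0.0
```

```bash
python3 meas.py m6 "([0],[1],[0,1])" "[.497,.065,-.04]"
python3 -c "
import cv2
i=cv2.imread('pics/m6s.png')[130:240,220:350];cv2.imwrite('pics/m6c.png',cv2.resize(i,None,fx=5,fy=5,interpolation=3))
i=cv2.imread('pics/m6t.png')[190:280,210:350];cv2.imwrite('pics/m6d.png',cv2.resize(i,None,fx=5,fy=5,interpolation=3))"
```

```text
30.025 [ 0.2471 -0.4303  0.1697] [-73.8  19.7  88.7  -0.   71.4  18.8] [ 0.5  0.4 -0.4]
scene [(0.83, 1774)]
top [(0.76, 2020)]
[0] [0.4946 0.0653 0.012 ] 304.6875
[1] [ 0.5013  0.0664 -0.0424] 59.8125
[0, 1] [ 0.4998  0.0663 -0.0293] 417.875
```

View pics/m6c.png

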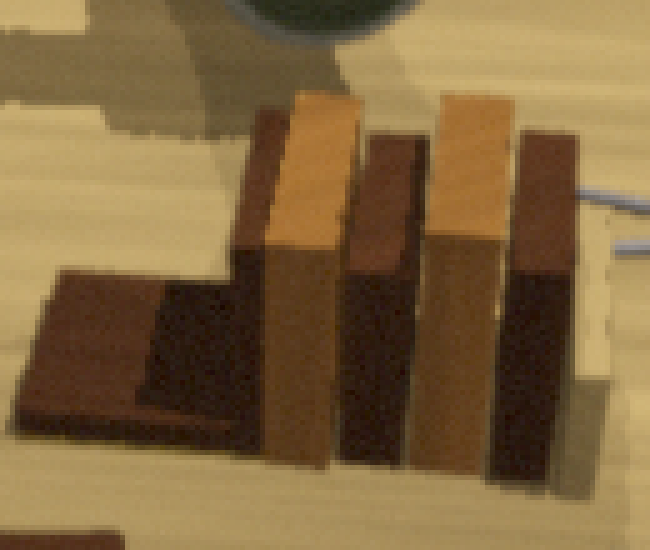

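View pics/m6d.png

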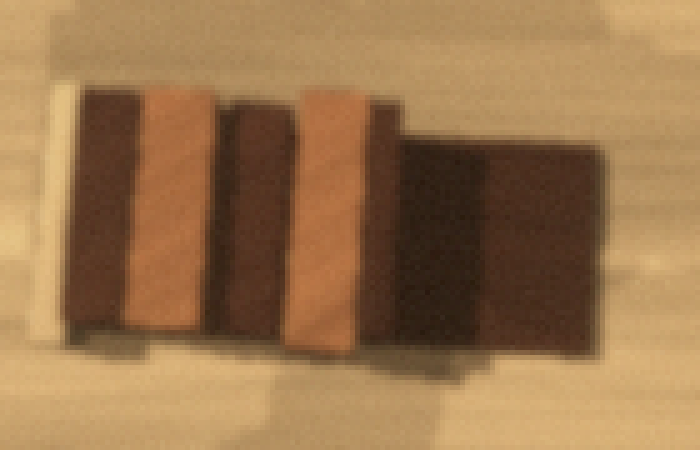

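View pics/m6t.png

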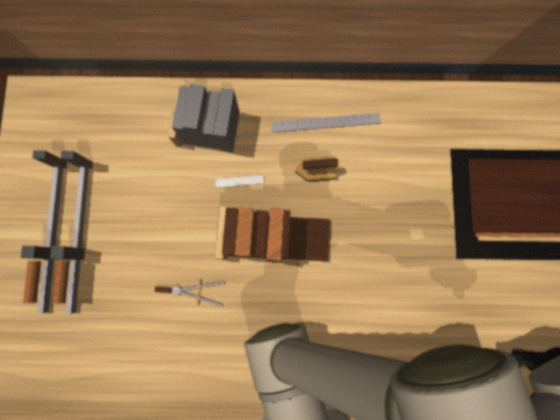

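Run:
```python
from plan import *
p=env.get_image('top');p0=pickle.load(open('top0.pkl','rb'))
a,b=p['image'].astype(int),p0['image'].astype(int)
for n,(u0,u1,v0,v1) in dict(iron=(285,350,148,190),folder=(205,275,168,195),div=(145,235,270,312),row=(205,284,195,270)).items():
    A,B=[cv2.cvtColor(i['image'][v0:v1,u0:u1],cv2.COLOR_RGB2GRAY).astype(np.float32) for i in(p,p0)]
    print(n,cv2.phaseCorrelate(A,B),np.abs(A-B).mean())
print(env.observe()['ft_force'].round(1)); print(env.close_job())
```

```text
iron ((-0.09019115059865612, 0.4698826838444816), 0.9260405981982196) 10.663004
folder ((-0.05785072127916635, 0.48737811453426083), 1.0117934137705422) 1.9269841
div ((0.13118775792316484, 0.49523413832603325), 0.9509511161144869) 1.9595238
row ((0.035556251834258035, 0.3906676855416862), 1.0766037575403848) 3.3021097
[ 0.4  1.2 -0.5]
the job is handed in; nothing more can be done
None
```

The bookend is standing on its foot against the open end of the padauk/walnut row, and I handed the job in at about 30 s. No verdict came back.

**How it was done:**
- I set the open gripper into the inside corner of the L and turned it slowly about its back bottom edge. One finger pushed the foot over. The other held the upright back past the balance point, so it came down gently.
- I gripped the upright lightly and slid the bookend along the bench, squaring it to the row on the way.
- I pushed it home from the toe with shut fingers until it stopped against the row, at about 22 N. Then I drew the arm well clear.

**Last checks:**
- **Position:** from the top camera, the back edge sits about 2 mm short of my estimate of the row face, which is within calibration error. It is about 3 mm off centre.
- **Squareness:** bookend and row agree to about 0.002 rad in the top view. My row heading itself is only good to about 0.01 rad.
- **Disagreement:** fitting the side camera alone gave a heading of +0.012 rad, about 0.05 rad off the row. The row hides much of the bookend in that picture and the fit was poor, so I went by the top view and the firm stop on contact.
- **Bystanders:** iron, dividers and folder show the same shift of about half a pixel as the fixed row, so they did not move. The iron's patch brightness differed more than the others; I did not look into why.
- **Contact:** the wrist force reads near zero, so the robot is touching nothing.

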